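Clear the luthier's workboard

ROBOT

A 6-joint arm with a two-finger parallel gripper is mounted at the origin on the work surface. World frame = base frame: x ahead of the robot, y to its left, z up, the work surface at z = 0. Lengths are in m, angles in degrees, forces in N, time in s.
With the tool pointing down it reaches from about 0.3 to 0.75 m from the base axis. Payload 8.5 kg.
Tool frame: the origin (TCP) lies on the centre line of the jaws, within the pads' length; the fingertips stand 19 mm ahead of it and the grasp point (between the pads) is the TCP (env.tcp_to_tips is the z of the fingertips in the tool frame, in m); z points along the fingers, y is the line along which they close (so a half turn about z gives the same grasp; the last joint's range is limited). The gripper opens to 85 mm and grips with 20 to 120 N. Pads are 22 mm wide; open, the fingers measure 114 mm over their backs; the gripper's body (76 mm by 85 mm) begins 54 mm behind the grasp point. The pads swing forward as they close: fully open they stand 13 mm farther back than shut.
Start: joints at [56.706, 21.807, 74.336, -0, 83.858, -12.336], TCP at [0.197, 0.514, 0.25] pointing down, gripper open.
Joint ranges: [-178.18, 178.18], [-50.72, 133.34], [12.68, 142.11], [-81.47, 261.47], [9.98, 163.14], [-165.26, 165.26]. Speed limits (degrees/s): [136.94, 136.94, 180, 180, 180, 180].

INTERFACE

Orientations are given as a 3x3 rotation matrix whose columns are the frame's x, y, z axes.
In Python, from rig import env gives the robot as it stands.
- The arm moves only by the tool servo_tool, never from a script. Its argument "steps" is a list of rows, each an object of numbers: "tx", "ty", "tz": the shift along the world's x, y, z in cm; "yaw": the turn about the world's z in degrees; "claw": the finger opening in cm, from 0 to 8.54. In form: [{"tx": .., "ty": .., "tz": .., "yaw": .., "claw": ..}, ...]. A call has 1 to 20 rows; each row shifts and turns the commanded pose from where the row before left it; what a row does not reach is not made up. A row lasts 1/10 s, in which the tool goes at most 50 mm and 8.59 degrees, less where a joint would pass 70% of its speed; a pose out of reach is approached as far as the arm can. A call with a gripper value outside its range is refused whole. The fingers move at their own pace and stop on an object; "newtons" is the grip in N (left out, the last holds). Time passes only in rows, so rows that do not move let the fingers close. It gives the time, the measured TCP pose, the force, the opening and the grip force at its end, in the units of the state.
- env.observe(): the state, without advancing time (a new reading comes with each control period).
- env.get_image(name): name is "scene" or "top"; returns (picture, depth): 400x640x3 uint8, red, green, blue; 400x640 float32, m along the optical axis (not along the pixel's ray), 0 where there is no reading.
- env.camera_model(name): a dict with "fovy" (degrees; the focal length in pixels is half the picture's height over the tangent of half this angle, whatever the lens; pixels are square), "cx", "cy" (the principal point, pixels), "T" (4x4, takes a point from camera to world coordinates). Camera axes: x right, y down, z forward; pixel columns grow to the right and rows downward; lengths in m; the calibration is good to about 2 mm. A picture is of the moment at which its call begins. camera_model takes no time and is no camera call.
- env.close_job(): hands the job in; it is judged then, once.
The state is a dict: "time_s": time; "q": joint angles; "qvel": joint speeds; "joint_efforts": joint torques, N m; "position": TCP position; "tool_rot": TCP orientation; "ft_force": force on the tool from outside, world axes, zero at the start; "wrist_torque": the same for the moment, N m; "grip_width": finger opening in m; "gripper_force": force on a finger pad.
Only numpy, scipy, OpenCV 4.12 (cv2) and the standard library are available. Lean on these libraries where they do the work, as an engineer would, in place of code of your own. Each camera call takes 0.05 s, during which the arm holds its last target. There are 200 camera calls.

TASK

Clear the workboard at the end of the job. First put every chisel lying on it back in the chisel rack, one to a place, lying fully down in its notches with the handle in the wide notch and the blade in the narrow one. Then sweep all the offcuts over the far edge of the board into the scrap trough with the bench brush - do not handle them with the fingers - and set the brush back upright in its dock, leaving the glue bottle, the plane and the pencil tin where they are.

Things in the scene. Friction and masses are not known exactly. Their poses are not given: they have to be found in the camera images.
- board: fixed plywood workboard: slab 260 (x) x 400 (y) x 45 mm high, origin at the centre of its underside on the bench. Dark scrap trough built along its whole far (+x) edge. Things pushed over that edge drop in: there is no lip between
- trough (a point): middle of the trough's floor, at x 195, y 0, z 6 in the board's frame, same axes. Open room 130 (x) x 414 (y) mm, directly beyond the slab's edge at the board's x 130; outer walls 8 mm thick with tops at z 40
- rack: fixed light wooden chisel rack, three like places at y -60, 0, +60, any to be used. Base x -92 to 86, y -90 to 90, z 0 to 12. Two notched rails 12 mm thick along y: at x -85 with 30 mm wide notches for handles, at x +27 with 20 mm notches for blades. Notch floors at z 50; roof-shaped points between them, to z 79. End board at x 78 to 86, to z 62
- dock: fixed dark wooden dock of the bench brush, a low open box 158 (x) x 52 (y) x 30 mm high, inner room 146 x 40 mm, floor at z 8. Origin: centre of its underside. The docked brush stands on its bristles on the floor, head along the dock's x, handle sticking out over an end wall
- brush: wooden bench brush, 230 mm long, 150 g, starting in its dock, handle to the dock's -x. Origin: centre of the bristles' underside, z up. Head 130 (x) x 30 (y) mm about the origin: stiff bristles z 0 to 40, wooden stock to z 58. Handle 24 wide (y), z 41 to 63, from the head to x -165; grip about x -100. Sweeps sideways, along its own y, bristles just over the board
- place1 (a point): rack place 1: where the origin of a chisel put away there ideally lies, x -11, y -60, z 50 in the rack's frame, same axes; the chisel lies level, its x along the rack's x, handle out over the rack's -x side over the handle rail, tip 9 mm short of the end board
- place2 (a point): rack place 2: where the origin of a chisel put away there ideally lies, x -11, y 0, z 50 in the rack's frame, same axes; the chisel lies level, its x along the rack's x, handle out over the rack's -x side over the handle rail, tip 9 mm short of the end board
- place3 (a point): rack place 3: where the origin of a chisel put away there ideally lies, x -11, y 60, z 50 in the rack's frame, same axes; the chisel lies level, its x along the rack's x, handle out over the rack's -x side over the handle rail, tip 9 mm short of the end board
- chisel1: palm chisel with a cranked neck, 172 mm long, 110 g, lying flat with the handle roughly towards the robot; all chisels are alike and one may be absent. Origin: on the underside, on the long axis; x points to the blade, z up. Wooden handle 24 x 24 mm from x -90 to +10 (grip about x -30), balance point near x -10, cranked steel neck to x 30, flat blade 14 wide x 4 mm to the tip at x 80; the undersides of handle and blade lie in one plane (z 0)
- chisel1_tip (a point): cutting tip of chisel1, at x 80 in its frame
- chisel2: palm chisel with a cranked neck, 172 mm long, 110 g, lying flat with the handle roughly towards the robot; all chisels are alike and one may be absent. Origin: on the underside, on the long axis; x points to the blade, z up. Wooden handle 24 x 24 mm from x -90 to +10 (grip about x -30), balance point near x -10, cranked steel neck to x 30, flat blade 14 wide x 4 mm to the tip at x 80; the undersides of handle and blade lie in one plane (z 0)
- chisel2_tip (a point): cutting tip of chisel2, at x 80 in its frame
- chisel3: palm chisel with a cranked neck, 172 mm long, 110 g, lying flat with the handle roughly towards the robot; all chisels are alike and one may be absent. Origin: on the underside, on the long axis; x points to the blade, z up. Wooden handle 24 x 24 mm from x -90 to +10 (grip about x -30), balance point near x -10, cranked steel neck to x 30, flat blade 14 wide x 4 mm to the tip at x 80; the undersides of handle and blade lie in one plane (z 0)
- chisel3_tip (a point): cutting tip of chisel3, at x 80 in its frame
- offcut1: sawn hardwood offcut, 60 x 24 x 20 mm (x, y, z), about 25 g, lying loose on the workboard, or absent. Origin: its centre
- offcut2: sawn hardwood offcut, 66 x 22 x 22 mm (x, y, z), about 25 g, lying loose on the workboard, or absent. Origin: its centre
- offcut3: sawn hardwood offcut, 60 x 26 x 18 mm (x, y, z), about 25 g, lying loose on the workboard, or absent. Origin: its centre
- offcut4: sawn hardwood offcut, 64 x 24 x 22 mm (x, y, z), about 25 g, lying loose on the workboard, or absent. Origin: its centre
- glue_bottle: yellow bottle of wood glue, 60 mm diameter, 150 mm high, a bystander; origin: centre of its underside
- block_plane: small steel block plane, 150 x 45 mm, about 60 mm high, a bystander; origin: centre of its sole
- pencil_tin: steel tin with pencils, 72 mm diameter, 90 mm high (pencils to 150 mm), a bystander; origin: centre of its underside

How it is judged:
By the outcome, as a careful person would: the job done as asked, in the order asked, and still so for the second after the job is handed in, with the robot touching nothing.
Of chisel1, chisel2, chisel3 only 2 to 3 are there at a start; the rules pass over those that are not, and their reading is None.
Of offcut1, offcut2, offcut3, offcut4 only 3 to 4 are there at a start; the rules pass over those that are not, and their reading is None.
At some moment in a run one of chisel1, chisel2, chisel3 may be knocked a few centimetres aside while the robot is not near it.
It also fails if it takes over 208 s, if anything falls off the work surface, if the arm or the gripper's body presses on something with over 40 N, if the wrist force passes 120 N, or if a joint passes its speed limit or range.

## Working session

There is one attempt and no reset: what is moved stays moved. The work goes in short steps, Python scripts to look and compute and a tool call to move; the robot and the scene stay as the last step left them, time stands still between calls to the robot, and variables do not carry over. Pictures are saved under pics/ and viewed, at most 14 in all, crops included, and the job is handed in when it is done.

Besides the shell and the picture viewer there is one more tool, called after "Request:" as name(argument=value, ...), one argument or row to a line, values as JSON. servo_tool: Moves the arm, as the interface text tells. Its arguments: {"type":"object","properties":{"steps":{"type":"array"},"newtons":{"type":"number"}},"required":["steps"]}

```bash
ls; mkdir -p pics; cat > h.py <<'E'
import numpy as np, cv2
from rig import env
def grab(name,fn=None):
    im,d=env.get_image(name); 
    if fn: cv2.imwrite('pics/'+fn,cv2.cvtColor(im,cv2.COLOR_RGB2BGR))
    return im,d
def cloud(name,d):
    m=env.camera_model(name); h,w=d.shape; f=h/2/np.tan(np.radians(m['fovy']/2))
    u,v=np.meshgrid(np.arange(w),np.arange(h))
    P=np.stack([(u-m['cx'])/f*d,(v-m['cy'])/f*d,d],-1)
    return P@m['T'][:3,:3].T+m['T'][:3,3]
E
python3 - <<'E'
from h import *
for n in('scene','top'):
    im,d=grab(n,n+'1.png'); m=env.camera_model(n); print(n,m['fovy'],m['cx'],m['cy'],np.round(m['T'],3).tolist(),(d>0).mean())
    np.savez(''+n+'.npz',im=im,d=d)
s=env.observe(); print(s)
E
```

```text
pics
scene 54.77799745546192 318.4680720774432 204.15327955020058 [[0.868, 0.385, -0.315, 0.934], [0.497, -0.668, 0.554, -0.58], [0.002, -0.637, -0.771, 0.842], [0.0, 0.0, 0.0, 1.0]] 0.9960625
top 47.8351719383908 324.0352447522955 199.22394954703222 [[-0.027, -0.995, 0.092, 0.474], [-1.0, 0.029, 0.012, -0.057], [-0.015, -0.091, -0.996, 1.358], [0.0, 0.0, 0.0, 1.0]] 0.99595703125
{'time_s': 0.1, 'q': array([ 5.67049865e+01,  2.18381975e+01,  7.43804143e+01,  1.35654185e-03,
        8.38556787e+01, -1.23367601e+01]), 'qvel': array([ 0.04978413, -0.1011366 , -0.19686951,  0.06745933, -0.03749755,
       -0.00505133]), 'joint_efforts': array([ 3.53468917e-03, -4.49224985e+01, -2.31656080e+01, -1.84282635e-04,
        3.66510285e-03,  4.24734901e-05]), 'position': array([0.19660336, 0.51341198, 0.24976346]), 'tool_rot': array([[-9.33840270e-01,  3.57689551e-01, -7.31452240e-04],
       [ 3.57690173e-01,  9.33839704e-01, -1.07085877e-03],
       [ 3.00024150e-04, -1.26164432e-03, -9.99999159e-01]]), 'ft_force': array([0.01617946, 0.28256553, 0.2073068 ]), 'wrist_torque': array([ 0.03278293,  0.07054857, -0.0222973 ]), 'gripper_force': 0.0, 'grip_width': 0.08536130570832877}
```

View pics/top1.png

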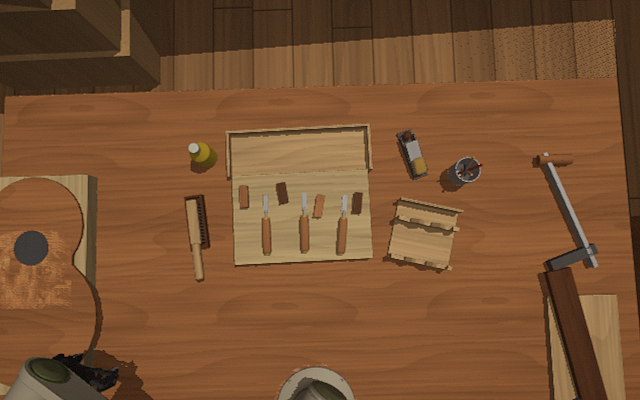

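View pics/scene1.png

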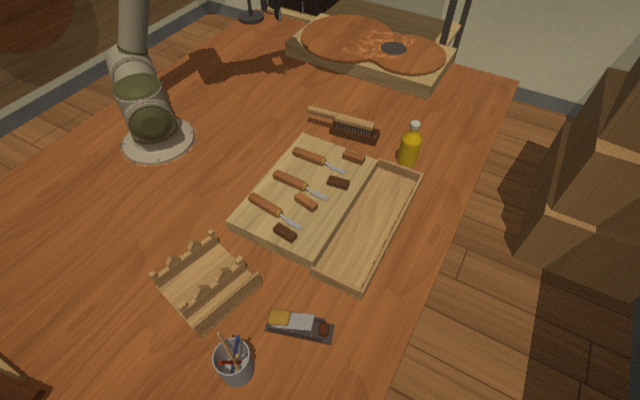

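Top view: board (230–372, 125–265), three chisels at (266,235), (304,230) and (342,230), four offcuts (244,197), (282,193), (319,206), (357,203). The rack is at (425,235), the dock and brush at (197,235). The scene view agrees.

```bash
cat >> h.py <<'E'
def rect(P): # min-area rect of xy points (m) -> centre, long-axis deg, sizes mm
    (c,s,a)=cv2.minAreaRect((P[:,:2]*1000).astype(np.float32))
    if s[0]<s[1]: a+=90; s=s[::-1]
    a=(a+90)%180-90
    return np.round(c,1),round(a,1),np.round(s,1)
E
python3 - <<'E'
from h import *
for n in('top','scene'):
    z=np.load(n+'.npz'); im,d=z['im'],z['d']; W=cloud(n,d)
    hsv=cv2.cvtColor(im,cv2.COLOR_RGB2HSV)
    Z=W[...,2]
    box=(W[...,0]>.2)&(W[...,0]<.85)&(W[...,1]>-.5)&(W[...,1]<.5)
    # table check
    t=box&(abs(Z)<.01); print(n,'table z',np.median(Z[t]))
    slab=box&(abs(Z-.045)<.006)
    k,l,st,_=cv2.connectedComponentsWithStats(slab.astype(np.uint8))
    i=1+np.argmax(st[1:,4]); print('slab',rect(W[l==i]),np.median(Z[l==i]))
    bd=cv2.dilate((l==i).astype(np.uint8),np.ones((25,25)))
    for nm,m in(('high',box&(Z>.053)&(Z<.2)),):
        k,l,st,_=cv2.connectedComponentsWithStats(m.astype(np.uint8))
        for j in range(1,k):
            if st[j,4]>25:
                p=W[l==j]; print(nm,st[j,:5],rect(p),'z',np.round(np.percentile(p[:,2],[5,50,95]),3),im[l==j].mean(0).round())
E
```

```text
top table z 0.001120428220438674
slab (array([547.4,  25.3]), -88.7, array([400. , 260.5])) 0.0456696217211775
high [189 142  25  23 436] (array([734. , 304.9]), -32.2, array([59.6, 50.8])) z [0.06  0.105 0.152] [126. 105.  48.]
high [452 156  32  28 386] (array([ 664.6, -450.4]), 9.2, array([71.2, 70.6])) z [0.057 0.086 0.138] [86. 70. 61.]
high [415 158   9   7  31] (array([ 698.6, -320.6]), 87.4, array([23.7, 17.8])) z [0.053 0.055 0.06 ] [150. 115.  53.]
high [277 182  12  22 194] (array([616.4,  78.5]), 8.5, array([59.7, 26.4])) z [0.058 0.064 0.068] [85. 56. 35.]
high [239 185  11  23 205] (array([609. , 190.7]), 2.3, array([63.8, 25.4])) z [0.06  0.067 0.071] [128.  83.  49.]
high [353 192  10  22 179] (array([ 581.8, -138.4]), -6.2, array([60.4, 24.2])) z [0.061 0.065 0.069] [92. 60. 38.]
high [314 194  11  24 181] (array([575.6, -27.2]), -10.9, array([65.6, 22.2])) z [0.063 0.067 0.072] [150. 100.  60.]
high [401 197  63  16 200] (array([ 569.7, -351.4]), 76.6, array([180.9,   8.9])) z [0.056 0.062 0.066] [140. 110.  73.]
high [186 200  19  80 823] (array([489.2, 332.1]), 5.
[... 2916 characters left out ...]
   9  47] (array([ 392.8, -389.3]), -12.8, array([14. , 11.5])) z [0.055 0.066 0.069] [139. 106.  68.]
high [192 271  68  59 404] (array([ 573.7, -349.8]), 76.5, array([179.3,  10.3])) z [0.054 0.06  0.063] [134. 103.  65.]
high [192 285  19  16 154] (array([ 513.2, -365.8]), 75.7, array([39.8, 13.1])) z [0.056 0.066 0.076] [129.  99.  63.]
high [177 301  11  11  71] (array([ 502.3, -413.2]), 78.8, array([16.9, 13. ])) z [0.055 0.066 0.07 ] [146. 114.  73.]
high [281 312   7  10  35] (array([ 703. , -320.6]), -64.3, array([20.4, 11.3])) z [0.053 0.054 0.055] [154. 118.  52.]
high [212 332  40  49 911] (array([ 668.2, -449.5]), 68.0, array([70.8, 70.7])) z [0.057 0.086 0.139] [102.  87.  76.]
```

```bash
cat > meas.py <<'E'
from h import *
def chisels(save=None):
    out=[]
    for n in('top','scene'):
        im,d=grab(n,save and f'{save}_{n}.png'); W=cloud(n,d); hsv=cv2.cvtColor(im,cv2.COLOR_RGB2HSV)
        x,y,z=W[...,0],W[...,1],W[...,2]
        b=(x>.40)&(x<.69)&(y>-.19)&(y<.24)&(z<.09)&(z>.035)
        steel=b&(hsv[...,1]<70); wood=b&(z>.060)&(hsv[...,1]>90)
        for nm,m,a in(('steel',steel,25),('high',wood,60)):
            k,l,st,_=cv2.connectedComponentsWithStats(m.astype(np.uint8))
            for j in range(1,k):
                if st[j,4]>a:
                    p=W[l==j]; c,an,s=rect(p); e=np.array([np.cos(np.radians(an)),np.sin(np.radians(an))])*s[0]/2
                    print(n,nm,st[j,4],c,an,s,'back',np.round(c-e,1),'front',np.round(c+e,1))
if __name__=='__main__': chisels()
E
python3 meas.py
```

```text
top steel 97 [585.6  17.6] 1.5 [64.8 14.8] back [553.2  16.8] front [618.   18.4]
top steel 97 [581.7 130.2] -0.5 [62.9 15.7] back [550.3 130.5] front [613.1 129.9]
top steel 104 [575.3 -98.7] -6.1 [63.  15.4] back [544.  -95.4] front [ 606.6 -102. ]
top high 168 [616.4  78.6] 8.8 [59.7 25.9] back [586.9  74. ] front [645.9  83.2]
top high 196 [608.9 189.8] 2.0 [63.6 24.6] back [577.1 188.7] front [640.7 190.9]
top high 171 [ 581.6 -138.4] -5.9 [60.  24.3] back [ 551.8 -135.3] front [ 611.4 -141.5]
top high 178 [575.8 -27.3] -10.6 [66.3 22.1] back [543.2 -21.2] front [608.4 -33.4]
top high 304 [498.3  15.8] -1.0 [103.   23.3] back [446.8  16.7] front [549.8  14.9]
top high 310 [494.2 126.5] 1.3 [106.2  24.1] back [441.1 125.3] front [547.3 127.7]
top high 306 [488.2 -90.7] -6.1 [105.7  24. ] back [435.6 -85.1] front [540.8 -96.3]
scene steel 85 [583.1 134.8] 0.0 [65.7 22.1] back [550.2 134.8] front [616.  134.8]
scene steel 95 [586.7  21.2] -0.6 [65.3 20.3] back [554.1  21.5] front [619.3  20.9]
scene steel 116 [576.7 -96.6] -5.1 [66.3 18.2] back [543.7 -93.7] front [609.7 -99.5]
scene high 233 [497.4 126.4] 2.3 [106.9  24.3] back [444.  124.3] front [550.8 128.5]
scene high 155 [612.9 192.6] 3.7 [64.6 28.2] back [580.7 190.5] front [645.1 194.7]
scene high 265 [501.   17.3] 0.3 [107.7  25.1] back [447.2  17. ] front [554.8  17.6]
scene high 150 [620.3  79.9] 8.6 [59.3 28.4] back [591.   75.5] front [649.6  84.3]
scene high 295 [491.8 -89.7] -6.6 [107.2  24.7] back [438.6 -83.5] front [545.  -95.9]
scene high 185 [579.5 -26.1] -10.1 [66.2 24. ] back [546.9 -20.3] front [612.1 -31.9]
scene high 204 [ 584.4 -137. ] -7.0 [61.3 24.8] back [ 554.  -133.3] front [ 614.8 -140.7]
```

Request:
servo_tool(
  steps=[
    {"tx": 1.91, "ty": -3.78, "yaw": 0.92, "claw": 5.0},
    {"tx": 1.91, "ty": -3.78, "yaw": 0.92, "claw": 5.0},
    {"tx": 1.91, "ty": -3.78, "yaw": 0.92, "claw": 5.0},
    {"tx": 1.91, "ty": -3.78, "yaw": 0.92, "claw": 5.0},
    {"tx": 1.91, "ty": -3.78, "yaw": 0.92, "claw": 5.0},
    {"tx": 1.91, "ty": -3.78, "yaw": 0.92, "claw": 5.0},
    {"tx": 1.91, "ty": -3.78, "yaw": 0.92, "claw": 5.0},
    {"tx": 1.91, "ty": -3.78, "yaw": 0.92, "claw": 5.0},
    {"tx": 1.91, "ty": -3.78, "yaw": 0.92, "claw": 5.0},
    {"tx": 1.91, "ty": -3.78, "yaw": 0.92, "claw": 5.0},
    {"tx": 1.91, "ty": -3.78, "yaw": 0.92, "claw": 5.0},
    {"tx": 1.91, "ty": -3.78, "yaw": 0.92, "claw": 5.0},
    {"tx": 1.91, "ty": -3.78, "yaw": 0.92, "claw": 5.0},
    {"tx": 1.91, "ty": -3.78, "yaw": 0.92, "claw": 5.0},
    {"tx": 1.91, "ty": -3.78, "yaw": 0.92, "claw": 5.0},
    {"tx": 1.95, "ty": -3.82, "yaw": 1.0, "claw": 5.0},
    {"tx": 0, "ty": 0, "tz": -4, "claw": 5.0},
    {"tz": -4, "claw": 5.0},
    {"claw": 5.0},
  ],
  newtons=40,
)

```text
invalid input at $.steps[0]: expected keys tx, ty, tz, yaw, claw
```

Request:
servo_tool(
  steps=[
    {"tx": 1.91, "ty": -3.78, "tz": 0, "yaw": 0.92, "claw": 5},
    {"tx": 1.91, "ty": -3.78, "tz": 0, "yaw": 0.92, "claw": 5},
    {"tx": 1.91, "ty": -3.78, "tz": 0, "yaw": 0.92, "claw": 5},
    {"tx": 1.91, "ty": -3.78, "tz": 0, "yaw": 0.92, "claw": 5},
    {"tx": 1.91, "ty": -3.78, "tz": 0, "yaw": 0.92, "claw": 5},
    {"tx": 1.91, "ty": -3.78, "tz": 0, "yaw": 0.92, "claw": 5},
    {"tx": 1.91, "ty": -3.78, "tz": 0, "yaw": 0.92, "claw": 5},
    {"tx": 1.91, "ty": -3.78, "tz": 0, "yaw": 0.92, "claw": 5},
    {"tx": 1.91, "ty": -3.78, "tz": 0, "yaw": 0.92, "claw": 5},
    {"tx": 1.91, "ty": -3.78, "tz": 0, "yaw": 0.92, "claw": 5},
    {"tx": 1.91, "ty": -3.78, "tz": 0, "yaw": 0.92, "claw": 5},
    {"tx": 1.91, "ty": -3.78, "tz": 0, "yaw": 0.92, "claw": 5},
    {"tx": 1.91, "ty": -3.78, "tz": 0, "yaw": 0.92, "claw": 5},
    {"tx": 1.91, "ty": -3.78, "tz": 0, "yaw": 0.92, "claw": 5},
    {"tx": 1.91, "ty": -3.78, "tz": 0, "yaw": 0.92, "claw": 5},
    {"tx": 1.95, "ty": -3.82, "tz": 0, "yaw": 1.0, "claw": 5},
    {"tx": 0, "ty": 0, "tz": -4, "yaw": 0, "claw": 5},
    {"tx": 0, "ty": 0, "tz": -4, "yaw": 0, "claw": 5},
    {"tx": 0, "ty": 0, "tz": 0, "yaw": 0, "claw": 5},
  ],
  newtons=40,
)

```text
time_s: 2.1
position: [0.5006, -0.091, 0.1662]
tool_rot: [[-0.994, 0.108, -0.009], [0.108, 0.994, 0.004], [0.009, 0.003, -1.0]]
ft_force: [0.5, 0.7, 0.2]
grip_width: 0.0499
gripper_force: 0.0
```

```bash
python3 - <<'E'
from h import *
im,d=grab('top'); im2,d2=grab('scene')
a=cv2.resize(im[120:300,200:480],None,fx=2.8,fy=2.8); cv2.imwrite('pics/c2.png',a[:,:,::-1])
W=cloud('scene',d2); p=(W[...,0]>.4)&(W[...,0]<.6)&(W[...,1]>-.2)&(W[...,1]<.03)&(W[...,2]>.13)&(W[...,2]<.20)
print(rect(W[p]),p.sum(),W[p].min(0),W[p].max(0))
W=cloud('top',d); p=(W[...,0]>.4)&(W[...,0]<.6)&(W[...,1]>-.2)&(W[...,1]<.03)&(W[...,2]>.13)&(W[...,2]<.20)
print(rect(W[p]),p.sum())
E
```

```text
(array([503.6, -92.3]), 85.3, array([96.4, 25.3])) 222 [ 0.49210298 -0.14099354  0.15254018] [ 0.51898853 -0.04483699  0.19987557]
(array([0., 0.]), 0.0, array([0., 0.])) 0
```

Request:
servo_tool(
  steps=[
    {"tx": 0, "ty": 0, "tz": -3, "yaw": 0, "claw": 5},
    {"tx": 0, "ty": 0, "tz": -3, "yaw": 0, "claw": 5},
    {"tx": 0, "ty": 0, "tz": -2, "yaw": 0, "claw": 5},
    {"tx": 0, "ty": 0, "tz": -1.3, "yaw": 0, "claw": 5},
    {"tx": 0, "ty": 0, "tz": -0.7, "yaw": 0, "claw": 5},
    {"tx": 0, "ty": 0, "tz": 0, "yaw": 0, "claw": 5},
    {"tx": 0, "ty": 0, "tz": 0, "yaw": 0, "claw": 1.5},
    {"tx": 0, "ty": 0, "tz": 0, "yaw": 0, "claw": 1.5},
    {"tx": 0, "ty": 0, "tz": 0, "yaw": 0, "claw": 1.5},
    {"tx": 0, "ty": 0, "tz": 0, "yaw": 0, "claw": 1.5},
    {"tx": 0, "ty": 0, "tz": 0, "yaw": 0, "claw": 1.5},
  ],
  newtons=40,
)

```text
time_s: 3.3
position: [0.5034, -0.0918, 0.0717]
tool_rot: [[-0.994, 0.107, 0.003], [0.107, 0.994, -0.001], [-0.003, -0.001, -1.0]]
ft_force: [-1.5, -0.2, 6.7]
grip_width: 0.023
gripper_force: 40.4
```

Request:
servo_tool(
  steps=[
    {"tx": 0, "ty": 0, "tz": 2, "yaw": 0, "claw": 1.5},
    {"tx": 0, "ty": 0, "tz": 4, "yaw": 0, "claw": 1.5},
    {"tx": 0, "ty": 0, "tz": 4, "yaw": 0, "claw": 1.5},
    {"tx": 0, "ty": 0, "tz": 3, "yaw": 0, "claw": 1.5},
    {"tx": -0.75, "ty": -3.6, "tz": 0, "yaw": -1, "claw": 1.5},
    {"tx": -0.75, "ty": -3.6, "tz": 0, "yaw": -1, "claw": 1.5},
    {"tx": -0.75, "ty": -3.6, "tz": 0, "yaw": -1, "claw": 1.5},
    {"tx": -0.75, "ty": -3.6, "tz": 0, "yaw": -1, "claw": 1.5},
    {"tx": -0.75, "ty": -3.6, "tz": 0, "yaw": -1, "claw": 1.5},
    {"tx": -0.75, "ty": -3.6, "tz": 0, "yaw": -1, "claw": 1.5},
    {"tx": -0.75, "ty": -3.6, "tz": 0, "yaw": -1, "claw": 1.5},
    {"tx": -0.75, "ty": -3.7, "tz": -3, "yaw": -0.5, "claw": 1.5},
    {"tx": 0, "ty": 0, "tz": -3, "yaw": 0, "claw": 1.5},
    {"tx": 0, "ty": 0, "tz": 0, "yaw": 0, "claw": 1.5},
    {"tx": 0, "ty": 0, "tz": 0, "yaw": 0, "claw": 1.5},
  ],
)

```text
time_s: 4.8
position: [0.443, -0.3803, 0.1413]
tool_rot: [[-0.972, 0.236, 0.0], [0.236, 0.972, 0.0], [-0.0, 0.0, -1.0]]
ft_force: [-0.1, -0.4, -0.5]
grip_width: 0.0232
gripper_force: 39.6
```

```bash
cat > held.py <<'E'
from h import *
s=env.observe(); print(np.round(s['position'],4),np.round(s['tool_rot'][:,1],3),s['ft_force'].round(1))
T=s['position']; r=s['tool_rot']; ey=r[:2,1]*np.sign(r[1,1]); ex=np.array([ey[1],-ey[0]])
for n in('top','scene'):
    im,d=grab(n); W=cloud(n,d); q=W-T; X=q[...,:2]@ex*1000; Y=q[...,:2]@ey*1000; Z=q[...,2]*1000
    hs=cv2.cvtColor(im,cv2.COLOR_RGB2HSV)
    m=(abs(X)<140)&(abs(Y)<22)&(Z<8)&(Z>-36)
    for a,b in((-100,-50),(-50,-30),(20,45),(60,80),(80,130)):
        k=m&(X>a)&(X<b)
        if k.sum()>3: print(n,a,b,k.sum(),'Y',np.percentile(Y[k],[3,50,97]).round(1),'Ztop',np.percentile(Z[k],[50,90]).round(1))
    print('X range',X[m].min().round(1),X[m].max().round(1))
E
python3 held.py; python3 meas.py|grep -E 'top|steel'
```

```text
[ 0.443  -0.3803  0.1413] [0.236 0.972 0.   ] [-0.1 -0.4 -0.5]
top 20 45 14 Y [ 2.8  8.2 10.5] Ztop [-9.7 -4.8]
top 60 80 41 Y [-7.9 -0.9  5. ] Ztop [-22.8 -19.9]
top 80 130 47 Y [-8.4 -1.6  4.8] Ztop [-23.6 -19.3]
X range 22.7 104.6
scene -50 -30 15 Y [-0.7  6.1 11.3] Ztop [-4.2 -2.4]
scene 20 45 165 Y [-10.9  -0.3  11.2] Ztop [-6.  -2.7]
scene 60 80 66 Y [-5.9  0.7  7.8] Ztop [-22.8 -21.1]
scene 80 130 95 Y [-5.8  0.7  7.2] Ztop [-23.7 -21.7]
X range -36.0 108.3
top steel 100 [585.3  18.9] -0.6 [65.  15.4] back [552.8  19.2] front [617.8  18.6]
top steel 100 [581.5 130.3] -0.6 [62.6 16.2] back [550.2 130.6] front [612.8 130. ]
top high 168 [616.7  78.7] 8.8 [59.7 26. ] back [587.2  74.1] front [646.2  83.3]
top high 194 [609.1 190.1] 2.2 [63.9 24.4] back [577.2 188.9] front [641.  191.3]
top high 171 [ 581.9 -138.4] -6.2 [60.3 24.2] back [ 551.9 -135.1] front [ 611.9 -141.7]
top high 176 [575.7 -27.4] -10.2 [65.7 21.7] back [543.4 -21.6] front [608.  -33.2]
top high 305 [498.4  15.7] -1.2 [103.2  23.1] back [446.8  16.8] front [550.   14.6]
top high 311 [495.5 126.5] 1.6 [108.9  24.3] back [441.1 125. ] front [549.9 128. ]
scene steel 86 [582.5 132.9] 0.5 [66.5 21.3] back [549.3 132.6] front [615.7 133.2]
scene steel 94 [586.2  20.8] 0.1 [63.9 19.5] back [554.3  20.7] front [618.1  20.9]
```

Request:
servo_tool(
  steps=[
    {"tx": 0, "ty": -0.05, "tz": -2, "yaw": 0, "claw": 1.5},
    {"tx": 0, "ty": 0, "tz": -1.5, "yaw": 0, "claw": 1.5},
    {"tx": 0, "ty": 0, "tz": -1, "yaw": 0, "claw": 1.5},
    {"tx": 0, "ty": 0, "tz": -0.7, "yaw": 0, "claw": 1.5},
    {"tx": 0, "ty": 0, "tz": -0.5, "yaw": 0, "claw": 1.5},
    {"tx": 0, "ty": 0, "tz": -0.4, "yaw": 0, "claw": 1.5},
    {"tx": 0, "ty": 0, "tz": -0.2, "yaw": 0, "claw": 1.5},
    {"tx": 0, "ty": 0, "tz": 0, "yaw": 0, "claw": 1.5},
  ],
)

```text
time_s: 5.8
position: [0.4427, -0.3811, 0.0773]
tool_rot: [[-0.972, 0.236, 0.0], [0.236, 0.972, -0.0], [-0.0, -0.0, -1.0]]
ft_force: [-0.6, 0.8, -0.8]
grip_width: 0.0233
gripper_force: 39.6
```

Nearly seated. I'll lower a touch more, release, rise and go to chisel B.

Request:
servo_tool(
  steps=[
    {"tx": 0, "ty": 0, "tz": -0.1, "yaw": 0, "claw": 1.5},
    {"tx": 0, "ty": 0, "tz": 0, "yaw": 0, "claw": 1.5},
    {"tx": 0, "ty": 0, "tz": 0, "yaw": 0, "claw": 4.2},
    {"tx": 0, "ty": 0, "tz": 0, "yaw": 0, "claw": 4.2},
    {"tx": 0, "ty": 0, "tz": 0, "yaw": 0, "claw": 4.2},
    {"tx": 0, "ty": 0, "tz": 3, "yaw": 0, "claw": 4.2},
    {"tx": 0, "ty": 0, "tz": 4, "yaw": 0, "claw": 4.2},
    {"tx": 0, "ty": 0, "tz": 4, "yaw": 0, "claw": 4.2},
    {"tx": 0, "ty": 0, "tz": 0, "yaw": 0, "claw": 4.2},
  ],
)

```text
time_s: 6.7
position: [0.444, -0.3826, 0.1918]
tool_rot: [[-0.972, 0.236, 0.006], [0.236, 0.972, -0.008], [-0.008, -0.006, -1.0]]
ft_force: [-0.5, 0.0, -1.0]
grip_width: 0.0422
gripper_force: 0.0
```

```bash
python3 - <<'E'
from h import *
print(env.observe()['position'])
O=np.array([.4923,-.3312]); a=np.radians(-13.7); ex=np.array([np.cos(a),np.sin(a)]); ey=np.array([-ex[1],ex[0]])
for n in('top','scene'):
    im,d=grab(n,'r1_'+n+'.png'); W=cloud(n,d); q=W[...,:2]-O; X=q@ex*1000; Y=q@ey*1000; Z=W[...,2]*1000
    for a,b in((-105,-95),(-75,-60),(40,50),(55,67)):
        k=(X>a)&(X<b)&(abs(Y+60)<14)&(Z>46)&(Z<90)
        if k.sum(): print(n,a,b,k.sum(),'Y',np.percentile(Y[k],[3,50,97]).round(1),'Z',np.percentile(Z[k],[50,90]).round(1))
E
```

```text
[ 0.44398526 -0.38258257  0.19182181]
top 40 50 18 Y [-68.  -60.8 -54.8] Z [56.8 58.7]
top 55 67 21 Y [-68.6 -62.2 -54.3] Z [53.5 57.5]
scene -105 -95 13 Y [-67.1 -60.1 -53.1] Z [70.2 71.5]
scene -75 -60 66 Y [-72.  -61.5 -49.7] Z [72.4 74.2]
scene 40 50 28 Y [-65.7 -59.5 -52.3] Z [52.8 54.5]
scene 55 67 38 Y [-65.9 -60.  -53.3] Z [52.6 55.3]
```

Request:
servo_tool(
  steps=[
    {"tx": 0.7, "ty": 4, "tz": 0, "yaw": 1.4, "claw": 5},
    {"tx": 0.7, "ty": 4, "tz": 0, "yaw": 1.4, "claw": 5},
    {"tx": 0.7, "ty": 4, "tz": 0, "yaw": 1.4, "claw": 5},
    {"tx": 0.7, "ty": 4, "tz": 0, "yaw": 1.4, "claw": 5},
    {"tx": 0.7, "ty": 4, "tz": 0, "yaw": 1.4, "claw": 5},
    {"tx": 0.7, "ty": 4, "tz": 0, "yaw": 1.4, "claw": 5},
    {"tx": 0.7, "ty": 4, "tz": 0, "yaw": 1.4, "claw": 5},
    {"tx": 0.7, "ty": 4, "tz": 0, "yaw": 1.4, "claw": 5},
    {"tx": 0.7, "ty": 4, "tz": 0, "yaw": 1.4, "claw": 5},
    {"tx": 0.73, "ty": 3.8, "tz": 0, "yaw": 1.4, "claw": 5},
    {"tx": 0, "ty": 0, "tz": -3.6, "yaw": 0, "claw": 5},
    {"tx": 0, "ty": 0, "tz": 0, "yaw": 0, "claw": 5},
  ],
)

```text
time_s: 8.0
position: [0.5106, 0.0182, 0.1461]
tool_rot: [[-1.0, -0.008, -0.009], [-0.008, 1.0, 0.002], [0.009, 0.002, -1.0]]
ft_force: [-0.5, -0.2, 0.3]
grip_width: 0.0503
gripper_force: 0.0
```

```bash
python3 meas.py|grep -E 'top|steel'
```

```text
top steel 69 [597.3  18.6] -0.9 [41.6 15.2] back [576.5  18.9] front [618.1  18.3]
top steel 81 [589.  130.3] -0.9 [48.  15.8] back [565.  130.7] front [613.  129.9]
top high 167 [616.8  78.6] 8.0 [59.5 26. ] back [587.3  74.5] front [646.3  82.7]
top high 194 [609.3 190.1] 1.9 [64.1 24.7] back [577.3 189. ] front [641.3 191.2]
top high 172 [ 581.8 -138.4] -6.5 [60.  23.8] back [ 552. -135.] front [ 611.6 -141.8]
top high 108 [588.  -29.5] -9.8 [41.7 22. ] back [567.5 -26. ] front [608.5 -33. ]
scene steel 84 [582.9 133.1] -5.1 [65.  22.3] back [550.5 136. ] front [615.3 130.2]
scene steel 92 [586.8  19.8] 1.1 [65.6 17.1] back [554.   19.2] front [619.6  20.4]
```

Request:
servo_tool(
  steps=[
    {"tx": 0, "ty": 0, "tz": -3, "yaw": 0, "claw": 5},
    {"tx": 0, "ty": 0, "tz": -2.5, "yaw": 0, "claw": 5},
    {"tx": 0, "ty": 0, "tz": -1.7, "yaw": 0, "claw": 5},
    {"tx": 0, "ty": 0, "tz": -0.8, "yaw": 0, "claw": 5},
    {"tx": 0, "ty": 0, "tz": 0, "yaw": 0, "claw": 5},
    {"tx": 0, "ty": 0, "tz": 0, "yaw": 0, "claw": 1.5},
    {"tx": 0, "ty": 0, "tz": 0, "yaw": 0, "claw": 1.5},
    {"tx": 0, "ty": 0, "tz": 0, "yaw": 0, "claw": 1.5},
    {"tx": 0, "ty": 0, "tz": 0, "yaw": 0, "claw": 1.5},
    {"tx": 0, "ty": 0, "tz": 2, "yaw": 0, "claw": 1.5},
    {"tx": 0, "ty": 0, "tz": 4, "yaw": 0, "claw": 1.5},
    {"tx": 0, "ty": 0, "tz": 4, "yaw": 0, "claw": 1.5},
    {"tx": 0, "ty": 0, "tz": 3, "yaw": 0, "claw": 1.5},
  ],
)

```text
time_s: 9.4
position: [0.5131, 0.0169, 0.2032]
tool_rot: [[-1.0, -0.006, 0.003], [-0.006, 1.0, -0.001], [-0.003, -0.001, -1.0]]
ft_force: [0.1, -0.3, -1.0]
grip_width: 0.0231
gripper_force: 40.0
```

Request:
servo_tool(
  steps=[
    {"tx": -0.6, "ty": -3.8, "tz": 0, "yaw": -1.5, "claw": 1.5},
    {"tx": -0.6, "ty": -3.8, "tz": 0, "yaw": -1.5, "claw": 1.5},
    {"tx": -0.6, "ty": -3.8, "tz": 0, "yaw": -1.5, "claw": 1.5},
    {"tx": -0.6, "ty": -3.8, "tz": 0, "yaw": -1.5, "claw": 1.5},
    {"tx": -0.6, "ty": -3.8, "tz": 0, "yaw": -1.5, "claw": 1.5},
    {"tx": -0.6, "ty": -3.8, "tz": 0, "yaw": -1.5, "claw": 1.5},
    {"tx": -0.6, "ty": -3.8, "tz": 0, "yaw": -1.5, "claw": 1.5},
    {"tx": -0.6, "ty": -3.8, "tz": 0, "yaw": -1.5, "claw": 1.5},
    {"tx": -0.77, "ty": -3.52, "tz": -3, "yaw": -2, "claw": 1.5},
    {"tx": 0, "ty": 0, "tz": -3, "yaw": 0, "claw": 1.5},
    {"tx": 0, "ty": 0, "tz": 0, "yaw": 0, "claw": 1.5},
    {"tx": 0, "ty": 0, "tz": 0, "yaw": 0, "claw": 1.5},
  ],
)

```text
time_s: 10.6
position: [0.4575, -0.322, 0.1411]
tool_rot: [[-0.972, 0.236, 0.0], [0.236, 0.972, 0.0], [0.0, 0.0, -1.0]]
ft_force: [0.3, -0.7, -0.5]
grip_width: 0.0227
gripper_force: 40.0
```

```bash
python3 held.py; python3 meas.py|grep -E 'top (steel|high 3)|scene steel'
```

```text
[ 0.4575 -0.322   0.1411] [0.236 0.972 0.   ] [ 0.3 -0.7 -0.5]
top -50 -30 25 Y [-11.9  -4.8   5.7] Ztop [-2.1  1.8]
top 60 80 25 Y [-7.   0.5  4.9] Ztop [-22.1 -20. ]
top 80 130 45 Y [-8.1 -1.5  5.4] Ztop [-23.3 -21. ]
X range -43.6 103.8
scene -50 -30 7 Y [ 5.   7.9 11. ] Ztop [-4.3 -3.4]
scene 20 45 149 Y [-11.2  -1.3  10.2] Ztop [-5.8 -2.2]
scene 60 80 57 Y [-6.1  0.8  7.1] Ztop [-22.9 -21.4]
scene 80 130 84 Y [-6.   1.   7.3] Ztop [-23.2 -21.7]
X range -36.2 107.8
top steel 100 [581.9 130.2] 0.7 [63.  15.6] back [550.4 129.8] front [613.4 130.6]
top high 311 [495.4 126.4] 1.7 [108.7  24.2] back [441.1 124.8] front [549.7 128. ]
scene steel 82 [582.6 134.7] 2.7 [62.9 22.5] back [551.2 133.2] front [614.  136.2]
```

Same offsets as before; lower, release and rise.

Request:
servo_tool(
  steps=[
    {"tx": 0, "ty": -0.05, "tz": -2, "yaw": 0, "claw": 1.5},
    {"tx": 0, "ty": 0, "tz": -1.5, "yaw": 0, "claw": 1.5},
    {"tx": 0, "ty": 0, "tz": -1, "yaw": 0, "claw": 1.5},
    {"tx": 0, "ty": 0, "tz": -0.7, "yaw": 0, "claw": 1.5},
    {"tx": 0, "ty": 0, "tz": -0.5, "yaw": 0, "claw": 1.5},
    {"tx": 0, "ty": 0, "tz": -0.4, "yaw": 0, "claw": 1.5},
    {"tx": 0, "ty": 0, "tz": -0.3, "yaw": 0, "claw": 1.5},
    {"tx": 0, "ty": 0, "tz": 0, "yaw": 0, "claw": 1.5},
    {"tx": 0, "ty": 0, "tz": 0, "yaw": 0, "claw": 4.2},
    {"tx": 0, "ty": 0, "tz": 0, "yaw": 0, "claw": 4.2},
    {"tx": 0, "ty": 0, "tz": 0, "yaw": 0, "claw": 4.2},
    {"tx": 0, "ty": 0, "tz": 3, "yaw": 0, "claw": 4.2},
    {"tx": 0, "ty": 0, "tz": 4, "yaw": 0, "claw": 4.2},
    {"tx": 0, "ty": 0, "tz": 4, "yaw": 0, "claw": 4.2},
    {"tx": 0, "ty": 0, "tz": 0, "yaw": 0, "claw": 4.2},
  ],
)

```text
time_s: 12.3
position: [0.4588, -0.3242, 0.1916]
tool_rot: [[-0.972, 0.236, 0.007], [0.236, 0.972, -0.008], [-0.009, -0.006, -1.0]]
ft_force: [1.3, -0.1, -0.2]
grip_width: 0.0423
gripper_force: 0.0
```

Request:
servo_tool(
  steps=[
    {"tx": 0.46, "ty": 4.1, "tz": 0, "yaw": 1.4, "claw": 5},
    {"tx": 0.46, "ty": 4.1, "tz": 0, "yaw": 1.4, "claw": 5},
    {"tx": 0.46, "ty": 4.1, "tz": 0, "yaw": 1.4, "claw": 5},
    {"tx": 0.46, "ty": 4.1, "tz": 0, "yaw": 1.4, "claw": 5},
    {"tx": 0.46, "ty": 4.1, "tz": 0, "yaw": 1.4, "claw": 5},
    {"tx": 0.46, "ty": 4.1, "tz": 0, "yaw": 1.4, "claw": 5},
    {"tx": 0.46, "ty": 4.1, "tz": 0, "yaw": 1.4, "claw": 5},
    {"tx": 0.46, "ty": 4.1, "tz": 0, "yaw": 1.4, "claw": 5},
    {"tx": 0.46, "ty": 4.1, "tz": 0, "yaw": 1.4, "claw": 5},
    {"tx": 0.46, "ty": 4.1, "tz": 0, "yaw": 1.4, "claw": 5},
    {"tx": 0.47, "ty": 4.0, "tz": 0, "yaw": 1.5, "claw": 5},
    {"tx": 0, "ty": 0, "tz": -3.6, "yaw": 0, "claw": 5},
    {"tx": 0, "ty": 0, "tz": 0, "yaw": 0, "claw": 5},
  ],
)

```text
time_s: 13.6
position: [0.5059, 0.128, 0.1468]
tool_rot: [[-0.999, -0.034, -0.008], [-0.034, 0.999, -0.0], [0.008, -0.0, -1.0]]
ft_force: [-1.1, -0.0, 0.1]
grip_width: 0.0499
gripper_force: 0.0
```

```bash
sed -i "s/grab(n)/grab(n,'a_'+n+'.png')/" held.py; python3 meas.py|grep -E 'top|scene'; python3 - <<'E'
from h import *
O=np.array([.4923,-.3312]); a=np.radians(-13.7); ex=np.array([np.cos(a),np.sin(a)]); ey=np.array([-ex[1],ex[0]])
for n in('top','scene'):
    im,d=grab(n); W=cloud(n,d); q=W[...,:2]-O; X=q@ex*1000; Y=q@ey*1000; Z=W[...,2]*1000
    for y0 in(-60,0):
      for a,b in((-75,-60),(55,67)):
        k=(X>a)&(X<b)&(abs(Y-y0)<14)&(Z>46)&(Z<90)
        if k.sum(): print(n,y0,a,b,k.sum(),'Y',np.percentile(Y[k],[3,50,97]).round(1),'Z',np.percentile(Z[k],[50,90]).round(1))
E
```

```text
top steel 57 [596.5 131.6] -1.1 [33.1 13.3] back [580.  131.9] front [613.  131.3]
top high 171 [616.4  78.5] 9.2 [60. 26.] back [586.8  73.7] front [646.   83.3]
top high 195 [609.4 190.2] 2.2 [64.6 25.1] back [577.1 189. ] front [641.7 191.4]
top high 172 [ 581.8 -138.4] -6.1 [59.7 24.1] back [ 552.1 -135.2] front [ 611.5 -141.6]
top high 179 [576.  -27.3] -10.5 [66.7 21.9] back [543.2 -21.2] front [608.8 -33.4]
scene steel 83 [582.5 133.1] 0.8 [66.  21.1] back [549.5 132.6] front [615.5 133.6]
scene high 230 [497.7 126. ] 1.7 [106.3  24.1] back [444.6 124.4] front [550.8 127.6]
scene high 156 [613.  190.6] 0.4 [63.4 26.8] back [581.3 190.4] front [644.7 190.8]
scene high 139 [620.3  80.6] 10.2 [59.3 28.6] back [591.1  75.3] front [649.5  85.9]
scene high 187 [579.5 -26.7] -11.2 [66.4 22.9] back [546.9 -20.3] front [612.1 -33.1]
scene high 209 [ 585.1 -137. ] -7.3 [60.1 25.8] back [ 555.3 -133.2] front [ 614.9 -140.8]
top -60 -75 -60 49 Y [-71.9 -59.1 -50.3] Z [74.4 77.5]
top -60 55 67 22 Y [-68.3 -61.7 -56.2] Z [53.4 57.1]
top 0 -75 -60 51 Y [-13.2   0.4   9.6] Z [72.7 77. ]
top 0 55 67 21 Y [-7.2 -1.   5.5] Z [55.9 58. ]
scene -60 -75 -60 63 Y [-72.  -60.7 -49.6] Z [72.  74.6]
scene -60 55 67 36 Y [-66. -60. -53.] Z [53.  54.7]
scene 0 -75 -60 60 Y [-11.8  -2.   10.9] Z [71.8 74.1]
scene 0 55 67 36 Y [-6.   0.9  7.2] Z [53.3 54.4]
```

Two chisels are seated, and chisel A is unmoved. Grasp it.

Request:
servo_tool(
  steps=[
    {"tx": 0, "ty": 0, "tz": -3, "yaw": 0, "claw": 5},
    {"tx": 0, "ty": 0, "tz": -2.5, "yaw": 0, "claw": 5},
    {"tx": 0, "ty": 0, "tz": -1.7, "yaw": 0, "claw": 5},
    {"tx": 0, "ty": 0, "tz": -0.8, "yaw": 0, "claw": 5},
    {"tx": 0, "ty": 0, "tz": 0, "yaw": 0, "claw": 5},
    {"tx": 0, "ty": 0, "tz": 0, "yaw": 0, "claw": 1.5},
    {"tx": 0, "ty": 0, "tz": 0, "yaw": 0, "claw": 1.5},
    {"tx": 0, "ty": 0, "tz": 0, "yaw": 0, "claw": 1.5},
    {"tx": 0, "ty": 0, "tz": 0, "yaw": 0, "claw": 1.5},
    {"tx": 0, "ty": 0, "tz": 2, "yaw": 0, "claw": 1.5},
    {"tx": 0, "ty": 0, "tz": 4, "yaw": 0, "claw": 1.5},
    {"tx": 0, "ty": 0, "tz": 4, "yaw": 0, "claw": 1.5},
    {"tx": 0, "ty": 0, "tz": 3, "yaw": 0, "claw": 1.5},
  ],
)

```text
time_s: 15.1
position: [0.5082, 0.1273, 0.2033]
tool_rot: [[-0.999, -0.032, 0.003], [-0.032, 0.999, 0.0], [-0.003, 0.0, -1.0]]
ft_force: [0.3, 0.2, -1.9]
grip_width: 0.0226
gripper_force: 40.1
```

Request:
servo_tool(
  steps=[
    {"tx": -0.36, "ty": -3.9, "tz": 0, "yaw": -1.5, "claw": 1.5},
    {"tx": -0.36, "ty": -3.9, "tz": 0, "yaw": -1.5, "claw": 1.5},
    {"tx": -0.36, "ty": -3.9, "tz": 0, "yaw": -1.5, "claw": 1.5},
    {"tx": -0.36, "ty": -3.9, "tz": 0, "yaw": -1.5, "claw": 1.5},
    {"tx": -0.36, "ty": -3.9, "tz": 0, "yaw": -1.5, "claw": 1.5},
    {"tx": -0.36, "ty": -3.9, "tz": 0, "yaw": -1.5, "claw": 1.5},
    {"tx": -0.36, "ty": -3.9, "tz": 0, "yaw": -1.5, "claw": 1.5},
    {"tx": -0.36, "ty": -3.9, "tz": 0, "yaw": -1.5, "claw": 1.5},
    {"tx": -0.36, "ty": -3.9, "tz": 0, "yaw": -1.5, "claw": 1.5},
    {"tx": -0.4, "ty": -4.05, "tz": -3, "yaw": -2, "claw": 1.5},
    {"tx": 0, "ty": 0, "tz": -3, "yaw": 0, "claw": 1.5},
    {"tx": 0, "ty": 0, "tz": 0, "yaw": 0, "claw": 1.5},
    {"tx": 0, "ty": 0, "tz": 0, "yaw": 0, "claw": 1.5},
  ],
)

```text
time_s: 16.4
position: [0.4718, -0.2635, 0.1415]
tool_rot: [[-0.972, 0.236, 0.0], [0.236, 0.972, 0.0], [0.0, 0.0, -1.0]]
ft_force: [-0.5, 0.1, -1.4]
grip_width: 0.0234
gripper_force: 40.0
```

```bash
python3 held.py
```

```text
[ 0.4718 -0.2635  0.1415] [0.236 0.972 0.   ] [-0.5  0.1 -1.4]
top -100 -50 9 Y [-12.6  -9.4  -0.5] Ztop [-3.5 -0.2]
top -50 -30 62 Y [-12.7   0.6   9.7] Ztop [-2.9  0.1]
top 80 130 44 Y [-8.2 -0.8  5.5] Ztop [-22.4 -19.5]
X range -56.0 104.8
scene -100 -50 5 Y [-12.  -11.7 -10.5] Ztop [-9.1 -5.8]
scene 20 45 144 Y [-11.2  -1.7  10.5] Ztop [-5.4 -2.5]
scene 60 80 52 Y [-6.2  0.7  7.3] Ztop [-23.1 -21. ]
scene 80 130 81 Y [-6.2  0.6  7.3] Ztop [-23.7 -21.7]
X range -53.5 108.8
```

Request:
servo_tool(
  steps=[
    {"tx": 0, "ty": -0.08, "tz": -2, "yaw": 0, "claw": 1.5},
    {"tx": 0, "ty": 0, "tz": -1.5, "yaw": 0, "claw": 1.5},
    {"tx": 0, "ty": 0, "tz": -1, "yaw": 0, "claw": 1.5},
    {"tx": 0, "ty": 0, "tz": -0.7, "yaw": 0, "claw": 1.5},
    {"tx": 0, "ty": 0, "tz": -0.5, "yaw": 0, "claw": 1.5},
    {"tx": 0, "ty": 0, "tz": -0.4, "yaw": 0, "claw": 1.5},
    {"tx": 0, "ty": 0, "tz": -0.3, "yaw": 0, "claw": 1.5},
    {"tx": 0, "ty": 0, "tz": 0, "yaw": 0, "claw": 1.5},
    {"tx": 0, "ty": 0, "tz": 0, "yaw": 0, "claw": 4.2},
    {"tx": 0, "ty": 0, "tz": 0, "yaw": 0, "claw": 4.2},
    {"tx": 0, "ty": 0, "tz": 0, "yaw": 0, "claw": 4.2},
    {"tx": 0, "ty": 0, "tz": 3, "yaw": 0, "claw": 4.2},
    {"tx": 0, "ty": 0, "tz": 4, "yaw": 0, "claw": 4.2},
    {"tx": 0, "ty": 0, "tz": 4, "yaw": 0, "claw": 4.2},
    {"tx": 0, "ty": 0, "tz": 0, "yaw": 0, "claw": 4.2},
  ],
)

```text
time_s: 18.0
position: [0.4732, -0.2659, 0.1918]
tool_rot: [[-0.972, 0.236, 0.008], [0.236, 0.972, -0.007], [-0.009, -0.005, -1.0]]
ft_force: [0.8, -0.1, -1.1]
grip_width: 0.0418
gripper_force: 0.0
```

Request:
servo_tool(
  steps=[
    {"tx": -0.15, "ty": 2.96, "tz": 0, "yaw": -8.02, "claw": 5},
    {"tx": -0.15, "ty": 2.96, "tz": 0, "yaw": -8.02, "claw": 5},
    {"tx": -0.15, "ty": 2.96, "tz": 0, "yaw": -8.02, "claw": 5},
    {"tx": -0.15, "ty": 2.96, "tz": 0, "yaw": -8.02, "claw": 5},
    {"tx": -0.15, "ty": 2.96, "tz": 0, "yaw": -8.02, "claw": 5},
    {"tx": -0.15, "ty": 2.96, "tz": 0, "yaw": -8.02, "claw": 5},
    {"tx": -0.15, "ty": 2.96, "tz": 0, "yaw": -8.02, "claw": 5},
    {"tx": -0.15, "ty": 2.96, "tz": 0, "yaw": -8.02, "claw": 5},
    {"tx": -0.15, "ty": 2.96, "tz": 0, "yaw": -8.02, "claw": 5},
    {"tx": -0.15, "ty": 2.96, "tz": 0, "yaw": -8.02, "claw": 5},
    {"tx": -0.15, "ty": 2.96, "tz": 0, "yaw": -8.02, "claw": 5},
    {"tx": -0.15, "ty": 2.96, "tz": 0, "yaw": -8.02, "claw": 5},
    {"tx": -0.15, "ty": 2.96, "tz": 0, "yaw": -8.02, "claw": 5},
    {"tx": -0.15, "ty": 2.96, "tz": 0, "yaw": -8.02, "claw": 5},
    {"tx": -0.15, "ty": 2.96, "tz": 0, "yaw": -8.02, "claw": 5},
    {"tx": -0.15, "ty": 2.96, "tz": 0, "yaw": -8.02, "claw": 5},
    {"tx": -0.15, "ty": 2.96, "tz": 0, "yaw": -8.02, "claw": 5},
    {"tx": -0.15, "ty": 2.96, "tz": 0, "yaw": -8.02, "claw": 5},
    {"tx": -0.15, "ty": 2.96, "tz": 0, "yaw": -8.02, "claw": 5},
    {"tx": -0.15, "ty": 2.96, "tz": 0, "yaw": -8.02, "claw": 5},
  ],
)

```text
time_s: 20.0
position: [0.4413, 0.3285, 0.1862]
tool_rot: [[0.995, 0.098, -0.0], [0.098, -0.995, -0.0], [-0.0, 0.0, -1.0]]
ft_force: [0.2, -0.6, 0.8]
grip_width: 0.0501
gripper_force: 0.0
```

```bash
python3 - <<'E'
from h import *
print(env.observe()['position'],env.observe()['tool_rot'][:,1],env.observe()['q'].round())
O=np.array([.4923,-.3312]); a=np.radians(-13.7); ex=np.array([np.cos(a),np.sin(a)]); ey=np.array([-ex[1],ex[0]])
for n in('top','scene'):
    im,d=grab(n,'b_'+n+'.png'); W=cloud(n,d); q=W[...,:2]-O; X=q@ex*1000; Y=q@ey*1000; Z=W[...,2]*1000
    for y0 in(-60,0,60):
      for a,b in((-75,-60),(55,67)):
        k=(X>a)&(X<b)&(abs(Y-y0)<14)&(Z>46)&(Z<90)
        if k.sum(): print(n,y0,a,b,k.sum(),'Y',np.percentile(Y[k],[3,50,97]).round(1),'Z',np.percentile(Z[k],[50,90]).round(1))
    x,y,z=W[...,0],W[...,1],W[...,2]
    for a,b in((.35,.48),(.48,.62)):
        k=(x>a)&(x<b)&(y>.29)&(y<.38)&(z>.052)&(z<.08); print(n,'brush',a,k.sum(),rect(W[k]),np.percentile(z[k],[50,90]))
im=np.hstack([cv2.imread('pics/b_top.png')[120:300,180:500]]); cv2.imwrite('pics/b_crop.png',cv2.resize(im,None,fx=2.4,fy=2.4))
E
```

```text
[0.44132294 0.3285259  0.18615443] [ 9.78040876e-02 -9.95205669e-01  1.92374218e-04] [ 24.  25.  80.  -0.  75. 109.]
top -60 -75 -60 50 Y [-72.3 -60.  -50.4] Z [73.5 76.5]
top -60 55 67 22 Y [-69.  -61.6 -54.7] Z [53.7 57.3]
top 0 -75 -60 51 Y [-12.8  -0.1   9.5] Z [73.9 77. ]
top 0 55 67 21 Y [-7.9 -0.9  5. ] Z [54.7 57.5]
top 60 -75 -60 48 Y [47.4 60.2 69.3] Z [73.9 77.9]
top 60 55 67 19 Y [51.3 57.9 64.8] Z [53.6 56.4]
top brush 0.35 259 (array([427.6, 324.8]), 5.2, array([105. ,  28.1])) [0.0697658  0.07346012]
top brush 0.48 489 (array([541. , 336.5]), 6.2, array([124.9,  32.3])) [0.06594978 0.06969601]
scene -60 -75 -60 62 Y [-72.  -62.6 -50.1] Z [72.4 74.3]
scene -60 55 67 39 Y [-66.  -59.3 -52.8] Z [52.3 54.5]
scene 0 -75 -60 62 Y [-11.8  -1.6  10.8] Z [72.2 74. ]
scene 0 55 67 36 Y [-6.1  1.   7.5] Z [52.2 54.3]
scene 60 -75 -60 58 Y [47.8 56.5 70.7] Z [72.4 74.2]
scene 60 55 67 30 Y [54.3 60.2 67. ] Z [53.2 54.9]
scene brush 0.35 234 (array([430.8, 324.1]), 6.6, array([99.6, 28.6])) [0.06655973 0.07036849]
scene brush 0.48 348 (array([543.9, 337.1]), 7.8, array([126.7,  34.9])) [0.06368852 0.06641043]
```

View pics/b_crop.png

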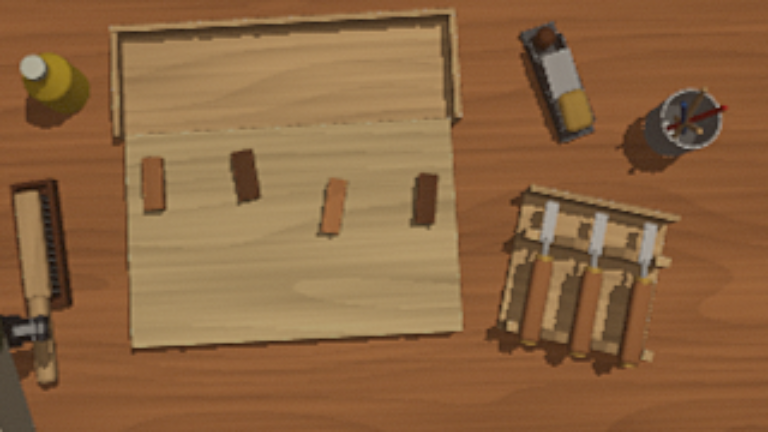

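Request:
servo_tool(
  steps=[
    {"tx": 0, "ty": 0, "tz": -4, "yaw": 0, "claw": 5},
    {"tx": 0, "ty": 0, "tz": -4, "yaw": 0, "claw": 5},
    {"tx": 0, "ty": 0, "tz": -2.5, "yaw": 0, "claw": 5},
    {"tx": 0, "ty": 0, "tz": -1.3, "yaw": 0, "claw": 5},
    {"tx": 0, "ty": 0, "tz": -0.6, "yaw": 0, "claw": 5},
    {"tx": 0, "ty": 0, "tz": 0, "yaw": 0, "claw": 5},
    {"tx": 0, "ty": 0, "tz": 0, "yaw": 0, "claw": 1.5},
    {"tx": 0, "ty": 0, "tz": 0, "yaw": 0, "claw": 1.5},
    {"tx": 0, "ty": 0, "tz": 0, "yaw": 0, "claw": 1.5},
    {"tx": 0, "ty": 0, "tz": 0, "yaw": 0, "claw": 1.5},
    {"tx": 0, "ty": 0, "tz": 0, "yaw": 0, "claw": 1.5},
  ],
  newtons=80,
)

```text
time_s: 21.2
position: [0.4421, 0.3275, 0.0637]
tool_rot: [[0.995, 0.104, 0.002], [0.104, -0.995, 0.001], [0.002, -0.001, -1.0]]
ft_force: [-1.1, -0.5, 6.6]
grip_width: 0.0226
gripper_force: 78.4
```

Request:
servo_tool(
  steps=[
    {"tx": 0, "ty": 0, "tz": 2, "yaw": 0, "claw": 1.5},
    {"tx": 0, "ty": 0, "tz": 3, "yaw": 0, "claw": 1.5},
    {"tx": 0, "ty": 0, "tz": 4, "yaw": 0, "claw": 1.5},
    {"tx": 0, "ty": 0, "tz": 3.4, "yaw": 0, "claw": 1.5},
    {"tx": 0.4, "ty": -2.2, "tz": 0, "yaw": 7.1, "claw": 1.5},
    {"tx": 0.4, "ty": -2.2, "tz": 0, "yaw": 7.1, "claw": 1.5},
    {"tx": 0.4, "ty": -2.2, "tz": 0, "yaw": 7.1, "claw": 1.5},
    {"tx": 0.4, "ty": -2.2, "tz": 0, "yaw": 7.1, "claw": 1.5},
    {"tx": 0.4, "ty": -2.2, "tz": 0, "yaw": 7.1, "claw": 1.5},
    {"tx": 0.4, "ty": -2.2, "tz": 0, "yaw": 7.1, "claw": 1.5},
    {"tx": 0.4, "ty": -2.2, "tz": 0, "yaw": 7.1, "claw": 1.5},
    {"tx": 0.4, "ty": -2.2, "tz": 0, "yaw": 7.1, "claw": 1.5},
    {"tx": 0.4, "ty": -2.2, "tz": 0, "yaw": 7.1, "claw": 1.5},
    {"tx": 0.4, "ty": -2.2, "tz": 0, "yaw": 7.1, "claw": 1.5},
    {"tx": 0.5, "ty": -2.1, "tz": 0, "yaw": 7.1, "claw": 1.5},
    {"tx": 0.5, "ty": -2.1, "tz": 0, "yaw": 7.3, "claw": 1.5},
    {"tx": 0, "ty": 0, "tz": 0, "yaw": 0, "claw": 1.5},
    {"tx": 0, "ty": 0, "tz": 0, "yaw": 0, "claw": 1.5},
  ],
)

```text
time_s: 23.0
position: [0.4914, 0.0653, 0.1866]
tool_rot: [[-0.021, 1.0, -0.0], [1.0, 0.021, 0.0], [0.0, -0.0, -1.0]]
ft_force: [-0.5, -0.1, -1.7]
grip_width: 0.0228
gripper_force: 78.7
```

```bash
python3 - <<'E'
from h import *
s=env.observe(); print(s['position'],s['q'].round())
for n in('top','scene'):
    im,d=grab(n,'d_'+n+'.png'); W=cloud(n,d); x,y,z=W[...,0],W[...,1],W[...,2]
    k=(abs(x-.49)<.06)&(y>.09)&(y<.28)&(z>.11)&(z<.22); print(n,k.sum(),rect(W[k]),np.percentile(z[k],[0,2,50,98]))
    for a in(.12,.15,.18,.21):
        q=k&(abs(y-a)<.012); print(a,np.percentile(z[q],[2,50,98]).round(4))
E
```

```text
[0.49143794 0.06530113 0.18655057] [-6. 20. 89.  0. 71. -7.]
top 183 (array([484.6, 205.9]), 88.7, array([43.5, 28.5])) [0.18230212 0.18339033 0.18893793 0.19368159]Traceback (most recent call last):
  File "<stdin>", line 7, in <module>
    return _quantile_unchecked(
        a, q, axis, out, overwrite_input, method, keepdims, weights)
    return _ureduce(a,
                    func=_quantile_ureduce_func,
    ...<5 lines>...
                    overwrite_input=overwrite_input,
                    method=method)
    r = func(a, **kwargs)
    result = _quantile(arr,
                       quantiles=q,
    ...<2 lines>...
                       out=out,
                       weights=wgt)
    slices_having_nans = np.isnan(arr[-1, ...])
                                  ~~~^^^^^^^^^
IndexError: index -1 is out of bounds for axis 0 with size 0
```

Request:
servo_tool(
  steps=[
    {"tx": 0, "ty": 0, "tz": -4, "yaw": 0, "claw": 1.5},
    {"tx": 0, "ty": 0, "tz": -3, "yaw": 0, "claw": 1.5},
    {"tx": 0, "ty": 0, "tz": -1.4, "yaw": 0, "claw": 1.5},
    {"tx": 0, "ty": 0, "tz": 0, "yaw": 0, "claw": 1.5},
    {"tx": 1, "ty": 0, "tz": 0, "yaw": 0, "claw": 1.5},
    {"tx": 2, "ty": 0, "tz": 0, "yaw": 0, "claw": 1.5},
    {"tx": 1.5, "ty": 0, "tz": 0, "yaw": 0, "claw": 1.5},
    {"tx": 1, "ty": 0, "tz": 0, "yaw": 0, "claw": 1.5},
    {"tx": 1, "ty": 0, "tz": 0, "yaw": 0, "claw": 1.5},
    {"tx": 1, "ty": 0, "tz": 0, "yaw": 0, "claw": 1.5},
    {"tx": 1, "ty": 0, "tz": 0, "yaw": 0, "claw": 1.5},
    {"tx": 1, "ty": 0, "tz": 0, "yaw": 0, "claw": 1.5},
    {"tx": 1, "ty": 0, "tz": 0, "yaw": 0, "claw": 1.5},
    {"tx": 1, "ty": 0, "tz": 0, "yaw": 0, "claw": 1.5},
  ],
)

```text
time_s: 24.45
position: [0.6074, 0.0654, 0.1026]
tool_rot: [[-0.023, 1.0, -0.0], [1.0, 0.023, 0.0], [0.0, -0.0, -1.0]]
ft_force: [-0.0, -0.3, -1.2]
grip_width: 0.0225
gripper_force: 79.6
```

```bash
cat > off.py <<'E'
from h import *
import sys
s=env.observe(); print(s['position'].round(4),s['ft_force'].round(1))
for n in('top','scene'):
    im,d=grab(n,f'{sys.argv[1]}_{n}.png'); W=cloud(n,d); x,y,z=W[...,0],W[...,1],W[...,2]
    hsv=cv2.cvtColor(im,cv2.COLOR_RGB2HSV)
    k=(x>.41)&(x<.82)&(y>-.2)&(y<.25)&(((z>.053)&(z<.075))|((x>.685)&(z>.018)&(z<.075)&(x<.8)&(y>-.17)&(y<.22)))
    c,l,st,_=cv2.connectedComponentsWithStats(k.astype(np.uint8))
    for j in range(1,c):
        if st[j,4]>40: print(n,st[j,4],rect(W[l==j]),np.percentile(z[l==j],[10,90]).round(3))
E
python3 off.py e
```

```text
[0.6074 0.0654 0.1026] [-0.  -0.3 -1.2]
top 94 (array([650.1, 194.3]), -3.3, array([59. , 20.4])) [0.064 0.07 ]
top 177 (array([ 581.5, -138.3]), -6.2, array([59.9, 24. ])) [0.061 0.069]
top 180 (array([575.7, -28. ]), -10.8, array([65.9, 23.2])) [0.064 0.071]
scene 194 (array([648.3, 193.9]), -16.3, array([75.2, 38.9])) [0.057 0.068]
scene 130 (array([633.7,  87.5]), 74.4, array([57. , 40.6])) [0.056 0.064]
scene 230 (array([579.5, -26. ]), -9.9, array([67.2, 24.5])) [0.057 0.067]
scene 247 (array([ 584.9, -137.3]), -5.6, array([60.9, 24.6])) [0.057 0.065]
```

View pics/e_scene.png

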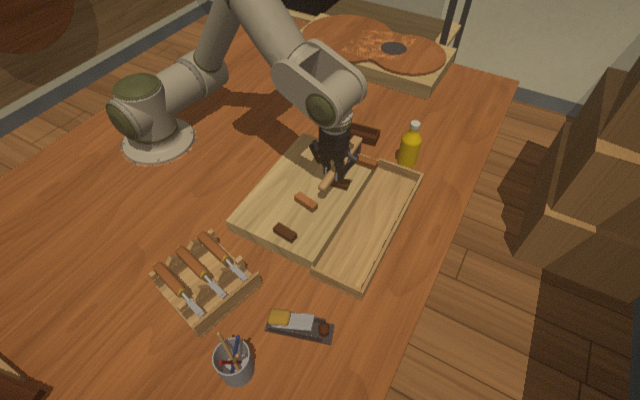

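The scene shows the brush pushing the left offcut (at ~(370,160)) towards the edge. The second, under the handle at (342,185), is clear below the fingers.

Request:
servo_tool(
  steps=[
    {"tx": 1, "ty": 0, "tz": 0, "yaw": 0, "claw": 1.5},
    {"tx": 1, "ty": 0, "tz": 0, "yaw": 0, "claw": 1.5},
    {"tx": 1, "ty": 0, "tz": 0, "yaw": 0, "claw": 1.5},
    {"tx": 1, "ty": 0, "tz": 0, "yaw": 0, "claw": 1.5},
    {"tx": 1, "ty": 0, "tz": 0, "yaw": 0, "claw": 1.5},
    {"tx": 1, "ty": 0, "tz": 0, "yaw": 0, "claw": 1.5},
    {"tx": 1, "ty": 0, "tz": 0, "yaw": 0, "claw": 1.5},
    {"tx": 1, "ty": 0, "tz": 0, "yaw": 0, "claw": 1.5},
    {"tx": 0, "ty": 0, "tz": 0, "yaw": 0, "claw": 1.5},
    {"tx": 0, "ty": 0, "tz": 0, "yaw": 0, "claw": 1.5},
  ],
)

```text
time_s: 25.55
position: [0.6861, 0.0654, 0.1023]
tool_rot: [[-0.023, 1.0, -0.001], [1.0, 0.023, 0.0], [0.0, -0.001, -1.0]]
ft_force: [-1.3, -0.6, -1.6]
grip_width: 0.0224
gripper_force: 79.5
```

```bash
python3 off.py f
```

```text
[0.6861 0.0654 0.1023] [-1.3 -0.6 -1.6]
top 41 (array([729.3, 197.2]), 0.9, array([47.6, 10. ])) [0.03 0.05]
top 179 (array([ 581.9, -138.4]), -6.4, array([60.6, 24. ])) [0.062 0.069]
top 178 (array([575.9, -27.3]), -10.6, array([66., 22.])) [0.064 0.071]
scene 159 (array([733.1, 190.9]), 6.6, array([47.7, 27.9])) [0.024 0.043]
scene 190 (array([620.4,  79.9]), 8.9, array([59.5, 30.3])) [0.057 0.064]
scene 228 (array([579.9, -26.1]), -9.8, array([67.9, 23.7])) [0.057 0.067]
scene 245 (array([ 584.5, -137.2]), -7.7, array([61.8, 25.6])) [0.057 0.066]
```

Request:
servo_tool(
  steps=[
    {"tx": 1, "ty": 0, "tz": 0, "yaw": 0, "claw": 1.5},
    {"tx": 0, "ty": 0, "tz": 4, "yaw": 0, "claw": 1.5},
    {"tx": -1, "ty": -1, "tz": 4.4, "yaw": 0, "claw": 1.5},
    {"tx": -4, "ty": -2, "tz": 0, "yaw": 0, "claw": 1.5},
    {"tx": -4, "ty": -2, "tz": 0, "yaw": 0, "claw": 1.5},
    {"tx": -4, "ty": -2, "tz": 0, "yaw": 0, "claw": 1.5},
    {"tx": -4, "ty": -1, "tz": 0, "yaw": 0, "claw": 1.5},
    {"tx": -2.5, "ty": 0, "tz": 0, "yaw": 0, "claw": 1.5},
    {"tx": 0, "ty": 0, "tz": 0, "yaw": 0, "claw": 1.5},
  ],
)

```text
time_s: 26.55
position: [0.4987, -0.0145, 0.1872]
tool_rot: [[-0.022, 1.0, -0.001], [1.0, 0.022, 0.0], [0.0, -0.001, -1.0]]
ft_force: [0.7, 0.4, -2.5]
grip_width: 0.0226
gripper_force: 79.6
```

```bash
python3 off.py g
```

```text
[ 0.4987 -0.0145  0.1872] [ 0.7  0.4 -2.5]
top 183 (array([726.1, 189.2]), 1.6, array([64.8, 25. ])) [0.023 0.032]
top 194 (array([616.4,  78.7]), 8.7, array([59.9, 26.4])) [0.06  0.067]
top 180 (array([ 581.5, -138.3]), -6.1, array([60., 24.])) [0.062 0.069]
top 120 (array([584.1, -28.9]), -10.1, array([49.4, 21.8])) [0.064 0.071]
scene 184 (array([729.4, 191.3]), 2.7, array([64.1, 29.4])) [0.021 0.029]
scene 197 (array([621.1,  79.4]), 8.3, array([59. , 29.7])) [0.057 0.064]
scene 227 (array([579. , -25.8]), -9.7, array([67.8, 24.6])) [0.057 0.068]
scene 247 (array([ 585.1, -136.9]), -6.6, array([61.5, 25.9])) [0.058 0.066]
```

Request:
servo_tool(
  steps=[
    {"tx": 0, "ty": 0, "tz": -4, "yaw": 0, "claw": 1.5},
    {"tx": 0, "ty": 0, "tz": -3, "yaw": 0, "claw": 1.5},
    {"tx": 0, "ty": 0, "tz": -1.4, "yaw": 0, "claw": 1.5},
    {"tx": 1, "ty": 0, "tz": 0, "yaw": 0, "claw": 1.5},
    {"tx": 2, "ty": 0, "tz": 0, "yaw": 0, "claw": 1.5},
    {"tx": 2, "ty": 0, "tz": 0, "yaw": 0, "claw": 1.5},
    {"tx": 1, "ty": 0, "tz": 0, "yaw": 0, "claw": 1.5},
    {"tx": 1, "ty": 0, "tz": 0, "yaw": 0, "claw": 1.5},
    {"tx": 1, "ty": 0, "tz": 0, "yaw": 0, "claw": 1.5},
    {"tx": 1, "ty": 0, "tz": 0, "yaw": 0, "claw": 1.5},
    {"tx": 1, "ty": 0, "tz": 0, "yaw": 0, "claw": 1.5},
    {"tx": 1, "ty": 0, "tz": 0, "yaw": 0, "claw": 1.5},
    {"tx": 1, "ty": 0, "tz": 0, "yaw": 0, "claw": 1.5},
    {"tx": 1, "ty": 0, "tz": 0, "yaw": 0, "claw": 1.5},
    {"tx": 1, "ty": 0, "tz": 0, "yaw": 0, "claw": 1.5},
    {"tx": 1, "ty": 0, "tz": 0, "yaw": 0, "claw": 1.5},
    {"tx": 1, "ty": 0, "tz": 0, "yaw": 0, "claw": 1.5},
    {"tx": 1, "ty": 0, "tz": 0, "yaw": 0, "claw": 1.5},
    {"tx": 1, "ty": 0, "tz": 0, "yaw": 0, "claw": 1.5},
    {"tx": 1, "ty": 0, "tz": 0, "yaw": 0, "claw": 1.5},
  ],
)

```text
time_s: 28.65
position: [0.6921, -0.0146, 0.1025]
tool_rot: [[-0.023, 1.0, -0.001], [1.0, 0.023, 0.0], [0.0, -0.001, -1.0]]
ft_force: [-1.1, -0.7, -1.9]
grip_width: 0.0225
gripper_force: 79.6
```

Request:
servo_tool(
  steps=[
    {"tx": 1, "ty": 0, "tz": 0, "yaw": 0, "claw": 1.5},
    {"tx": 0, "ty": 0, "tz": 0, "yaw": 0, "claw": 1.5},
    {"tx": 0, "ty": 0, "tz": 4, "yaw": 0, "claw": 1.5},
    {"tx": -1, "ty": -1, "tz": 4.4, "yaw": 0, "claw": 1.5},
    {"tx": -4, "ty": -3, "tz": 0, "yaw": 0, "claw": 1.5},
    {"tx": -4, "ty": -3, "tz": 0, "yaw": 0, "claw": 1.5},
    {"tx": -4, "ty": -3, "tz": 0, "yaw": 0, "claw": 1.5},
    {"tx": -4, "ty": -2.5, "tz": 0, "yaw": 0, "claw": 1.5},
    {"tx": -3, "ty": 0, "tz": 0, "yaw": 0, "claw": 1.5},
    {"tx": 0, "ty": 0, "tz": 0, "yaw": 0, "claw": 1.5},
  ],
)

```text
time_s: 29.65
position: [0.4982, -0.1397, 0.187]
tool_rot: [[-0.021, 1.0, -0.002], [1.0, 0.021, 0.001], [0.001, -0.002, -1.0]]
ft_force: [0.3, 0.5, -1.4]
grip_width: 0.0227
gripper_force: 79.6
```

```bash
python3 off.py i
```

```text
[ 0.4982 -0.1397  0.187 ] [ 0.3  0.5 -1.4]
top 184 (array([726.4, 188.6]), 2.8, array([64.5, 24.9])) [0.024 0.032]
top 172 (array([724.9,  75. ]), 2.2, array([60.3, 26.5])) [0.021 0.027]
top 44 (array([ 603.2, -139.7]), 87.7, array([22.9, 17.6])) [0.062 0.069]
top 179 (array([575.9, -27.3]), -10.6, array([65.6, 22. ])) [0.064 0.071]
scene 180 (array([729.4, 190.8]), 1.6, array([64.6, 29.3])) [0.021 0.028]
scene 228 (array([579.9, -26. ]), -10.8, array([68.7, 24.5])) [0.057 0.068]
scene 186 (array([728.5,  76.2]), 2.0, array([60.5, 29. ])) [0.02  0.025]
scene 246 (array([ 585.8, -136.6]), -6.2, array([63.1, 26.8])) [0.058 0.065]
```

Request:
servo_tool(
  steps=[
    {"tx": 0, "ty": 0, "tz": -4, "yaw": 0, "claw": 1.5},
    {"tx": 0, "ty": 0, "tz": -3, "yaw": 0, "claw": 1.5},
    {"tx": 0, "ty": 0, "tz": -1.4, "yaw": 0, "claw": 1.5},
    {"tx": 1, "ty": 0, "tz": 0, "yaw": 0, "claw": 1.5},
    {"tx": 2, "ty": 0, "tz": 0, "yaw": 0, "claw": 1.5},
    {"tx": 2, "ty": 0, "tz": 0, "yaw": 0, "claw": 1.5},
    {"tx": 1, "ty": 0, "tz": 0, "yaw": 0, "claw": 1.5},
    {"tx": 1, "ty": 0, "tz": 0, "yaw": 0, "claw": 1.5},
    {"tx": 1, "ty": 0, "tz": 0, "yaw": 0, "claw": 1.5},
    {"tx": 1, "ty": 0, "tz": 0, "yaw": 0, "claw": 1.5},
    {"tx": 1, "ty": 0, "tz": 0, "yaw": 0, "claw": 1.5},
    {"tx": 1, "ty": 0, "tz": 0, "yaw": 0, "claw": 1.5},
    {"tx": 1, "ty": 0, "tz": 0, "yaw": 0, "claw": 1.5},
    {"tx": 1, "ty": 0, "tz": 0, "yaw": 0, "claw": 1.5},
    {"tx": 1, "ty": 0, "tz": 0, "yaw": 0, "claw": 1.5},
    {"tx": 1, "ty": 0, "tz": 0, "yaw": 0, "claw": 1.5},
    {"tx": 1, "ty": 0, "tz": 0, "yaw": 0, "claw": 1.5},
    {"tx": 1, "ty": 0, "tz": 0, "yaw": 0, "claw": 1.5},
    {"tx": 1, "ty": 0, "tz": 0, "yaw": 0, "claw": 1.5},
    {"tx": 1, "ty": 0, "tz": 0, "yaw": 0, "claw": 1.5},
  ],
)

```text
time_s: 31.75
position: [0.6922, -0.1396, 0.1025]
tool_rot: [[-0.023, 1.0, -0.0], [1.0, 0.023, 0.0], [0.0, -0.0, -1.0]]
ft_force: [-0.3, -0.3, -2.1]
grip_width: 0.0231
gripper_force: 79.6
```

Request:
servo_tool(
  steps=[
    {"tx": 1, "ty": 0, "tz": 0, "yaw": 0, "claw": 1.5},
    {"tx": 0, "ty": 0, "tz": 0, "yaw": 0, "claw": 1.5},
    {"tx": 0, "ty": 0, "tz": 4, "yaw": 0, "claw": 1.5},
    {"tx": -1, "ty": -1, "tz": 4.4, "yaw": 0, "claw": 1.5},
    {"tx": -4, "ty": -2, "tz": 0, "yaw": 0, "claw": 1.5},
    {"tx": -4, "ty": -2, "tz": 0, "yaw": 0, "claw": 1.5},
    {"tx": -4, "ty": -2, "tz": 0, "yaw": 0, "claw": 1.5},
    {"tx": -4, "ty": -1.5, "tz": 0, "yaw": 0, "claw": 1.5},
    {"tx": -3, "ty": 0, "tz": 0, "yaw": 0, "claw": 1.5},
    {"tx": 0, "ty": 0, "tz": 0, "yaw": 0, "claw": 1.5},
  ],
)

```text
time_s: 32.75
position: [0.4984, -0.2247, 0.1871]
tool_rot: [[-0.021, 1.0, -0.002], [1.0, 0.021, 0.001], [0.001, -0.001, -1.0]]
ft_force: [-0.4, 0.3, -1.8]
grip_width: 0.0226
gripper_force: 79.6
```

```bash
python3 off.py j
```

```text
[ 0.4984 -0.2247  0.1871] [-0.4  0.3 -1.8]
top 168 (array([728. , -20.7]), 1.9, array([66.3, 21.8])) [0.025 0.032]
top 184 (array([726.2, 189.4]), 3.1, array([63.9, 25.1])) [0.024 0.032]
top 175 (array([724.9,  74.5]), 3.3, array([60.8, 25.7])) [0.021 0.029]
top 177 (array([ 581.6, -138.3]), -6.4, array([60., 24.])) [0.062 0.069]
scene 178 (array([729.6, 191.3]), 3.0, array([64.5, 28.7])) [0.022 0.029]
scene 185 (array([728.6,  75.5]), 0.1, array([59.8, 29.2])) [0.02  0.025]
scene 248 (array([ 585. , -137.3]), -6.7, array([60.6, 25.6])) [0.058 0.066]
scene 223 (array([731.9, -19.7]), 0.8, array([64.7, 24.5])) [0.022 0.029]
```

Request:
servo_tool(
  steps=[
    {"tx": 0, "ty": 0, "tz": -4, "yaw": 0, "claw": 1.5},
    {"tx": 0, "ty": 0, "tz": -3, "yaw": 0, "claw": 1.5},
    {"tx": 0, "ty": 0, "tz": -1.4, "yaw": 0, "claw": 1.5},
    {"tx": 1, "ty": 0, "tz": 0, "yaw": 0, "claw": 1.5},
    {"tx": 2, "ty": 0, "tz": 0, "yaw": 0, "claw": 1.5},
    {"tx": 2, "ty": 0, "tz": 0, "yaw": 0, "claw": 1.5},
    {"tx": 1, "ty": 0, "tz": 0, "yaw": 0, "claw": 1.5},
    {"tx": 1, "ty": 0, "tz": 0, "yaw": 0, "claw": 1.5},
    {"tx": 1, "ty": 0, "tz": 0, "yaw": 0, "claw": 1.5},
    {"tx": 1, "ty": 0, "tz": 0, "yaw": 0, "claw": 1.5},
    {"tx": 1, "ty": 0, "tz": 0, "yaw": 0, "claw": 1.5},
    {"tx": 1, "ty": 0, "tz": 0, "yaw": 0, "claw": 1.5},
    {"tx": 1, "ty": 0, "tz": 0, "yaw": 0, "claw": 1.5},
    {"tx": 1, "ty": 0, "tz": 0, "yaw": 0, "claw": 1.5},
    {"tx": 1, "ty": 0, "tz": 0, "yaw": 0, "claw": 1.5},
    {"tx": 1, "ty": 0, "tz": 0, "yaw": 0, "claw": 1.5},
    {"tx": 1, "ty": 0, "tz": 0, "yaw": 0, "claw": 1.5},
    {"tx": 1, "ty": 0, "tz": 0, "yaw": 0, "claw": 1.5},
    {"tx": 1, "ty": 0, "tz": 0, "yaw": 0, "claw": 1.5},
    {"tx": 1, "ty": 0, "tz": 0, "yaw": 0, "claw": 1.5},
  ],
)

```text
time_s: 34.85
position: [0.6922, -0.2246, 0.1026]
tool_rot: [[-0.023, 1.0, -0.0], [1.0, 0.023, 0.0], [0.0, -0.0, -1.0]]
ft_force: [-0.1, -0.2, -1.9]
grip_width: 0.0225
gripper_force: 79.6
```

Request:
servo_tool(
  steps=[
    {"tx": 1, "ty": 0, "tz": 0, "yaw": 0, "claw": 1.5},
    {"tx": 0, "ty": 0, "tz": 0, "yaw": 0, "claw": 1.5},
    {"tx": 0, "ty": 0, "tz": 4, "yaw": 0, "claw": 1.5},
    {"tx": -1, "ty": 0, "tz": 4.4, "yaw": 0, "claw": 1.5},
    {"tx": -4, "ty": 0, "tz": 0, "yaw": 0, "claw": 1.5},
    {"tx": -4, "ty": 0, "tz": 0, "yaw": 0, "claw": 1.5},
    {"tx": -4, "ty": 0, "tz": 0, "yaw": 0, "claw": 1.5},
    {"tx": -4, "ty": 0, "tz": 0, "yaw": 0, "claw": 1.5},
    {"tx": -3, "ty": 0, "tz": 0, "yaw": 0, "claw": 1.5},
    {"tx": 0, "ty": 0, "tz": 0, "yaw": 0, "claw": 1.5},
  ],
)

```text
time_s: 35.85
position: [0.4985, -0.2243, 0.1872]
tool_rot: [[-0.022, 1.0, -0.001], [1.0, 0.022, 0.0], [0.0, -0.001, -1.0]]
ft_force: [-0.0, 0.4, -1.7]
grip_width: 0.0227
gripper_force: 79.6
```

```bash
python3 off.py k; sed -i 's/(x>.41)/(x>.41)/' off.py
```

```text
[ 0.4985 -0.2243  0.1872] [-0.   0.4 -1.7]
top 168 (array([728.2, -20.7]), 2.0, array([66.8, 21.6])) [0.025 0.031]
top 163 (array([ 725.6, -134.1]), 3.5, array([59.8, 23.7])) [0.023 0.03 ]
top 182 (array([726.4, 189.5]), 1.6, array([64.7, 24.8])) [0.024 0.032]
top 174 (array([725.1,  74.5]), 3.5, array([60.8, 26. ])) [0.021 0.028]
scene 183 (array([729.6, 190.8]), 3.5, array([64.1, 28.2])) [0.021 0.029]
scene 182 (array([728.8,  76.6]), 2.9, array([60.2, 28.3])) [0.021 0.025]
scene 222 (array([731.8, -19.4]), 3.1, array([65.6, 25.1])) [0.021 0.028]
scene 245 (array([ 729. , -132.6]), 1.4, array([60. , 25.6])) [0.022 0.027]
```

View pics/k_scene.png

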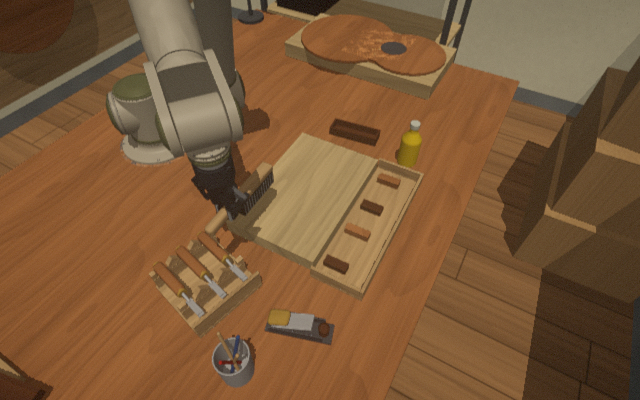

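Scene view: the board is clear and four offcuts lie in the trough (388,180), (371,208), (357,231), (336,264). Empty dock at (355,132). Bring the brush above it.

Request:
servo_tool(
  steps=[
    {"tx": -0.4, "ty": 3.9, "tz": 0, "yaw": -6.1, "claw": 1.5},
    {"tx": -0.4, "ty": 3.9, "tz": 0, "yaw": -6.1, "claw": 1.5},
    {"tx": -0.4, "ty": 3.9, "tz": 0, "yaw": -6.1, "claw": 1.5},
    {"tx": -0.4, "ty": 3.9, "tz": 0, "yaw": -6.1, "claw": 1.5},
    {"tx": -0.4, "ty": 3.9, "tz": 0, "yaw": -6.1, "claw": 1.5},
    {"tx": -0.4, "ty": 3.9, "tz": 0, "yaw": -6.1, "claw": 1.5},
    {"tx": -0.4, "ty": 3.9, "tz": 0, "yaw": -6.1, "claw": 1.5},
    {"tx": -0.4, "ty": 3.9, "tz": 0, "yaw": -6.1, "claw": 1.5},
    {"tx": -0.4, "ty": 3.9, "tz": 0, "yaw": -6.1, "claw": 1.5},
    {"tx": -0.4, "ty": 3.9, "tz": 0, "yaw": -6.1, "claw": 1.5},
    {"tx": -0.4, "ty": 4.0, "tz": 0, "yaw": -6.1, "claw": 1.5},
    {"tx": -0.4, "ty": 4.0, "tz": 0, "yaw": -6.1, "claw": 1.5},
    {"tx": -0.4, "ty": 4.0, "tz": 0, "yaw": -6.1, "claw": 1.5},
    {"tx": -0.4, "ty": 4.18, "tz": 0, "yaw": -6.1, "claw": 1.5},
    {"tx": 0, "ty": 0, "tz": -5, "yaw": 0, "claw": 1.5},
    {"tx": 0, "ty": 0, "tz": 0, "yaw": 0, "claw": 1.5},
    {"tx": 0, "ty": 0, "tz": 0, "yaw": 0, "claw": 1.5},
    {"tx": 0, "ty": 0, "tz": 0, "yaw": 0, "claw": 1.5},
  ],
)

```text
time_s: 37.75
position: [0.4468, 0.3271, 0.1384]
tool_rot: [[0.995, 0.103, 0.002], [0.103, -0.995, 0.001], [0.002, -0.001, -1.0]]
ft_force: [0.3, -0.2, -1.5]
grip_width: 0.0227
gripper_force: 79.6
```

```bash
python3 - <<'E'
from h import *
s=env.observe(); print(s['position'].round(4),s['tool_rot'][:,1].round(3))
for n,p in(('top','m_top'),('scene','m_scene')):
    im,d=grab(n,p+'.png'); W=cloud(n,d); x,y,z=W[...,0],W[...,1],W[...,2]
    k=(x>.46)&(x<.64)&(y>.28)&(y<.39)&(z>.09)&(z<.16); print(n,'head',k.sum(),rect(W[k]),np.percentile(z[k],[2,50,98]).round(4))
    for a in(.5,.53,.56,.59):
        q=k&(abs(x-a)<.012)&(z>.11)
        if q.sum(): print(a,np.percentile(z[q],[10,50,90]).round(4))
# dock with the brush away: earlier pictures had no saved depth, use colour of k_scene on the z=.03 plane
for n in('top','scene'):
    im=cv2.cvtColor(cv2.imread(f'pics/k_{n}.png'),cv2.COLOR_BGR2HSV); m=env.camera_model(n); h,w=im.shape[:2]
    f=h/2/np.tan(np.radians(m['fovy']/2)); u,v=np.meshgrid(np.arange(w),np.arange(h))
    D=np.stack([(u-m['cx'])/f,(v-m['cy'])/f,np.ones_like(u)],-1)@m['T'][:3,:3].T; t=(.03-m['T'][2,3])/D[...,2]; P=D*t[...,None]+m['T'][:3,3]
    k=(P[...,0]>.42)&(P[...,0]<.66)&(abs(P[...,1]-.335)<.06)&(im[...,2]<105)
    k=cv2.morphologyEx(k.astype(np.uint8),cv2.MORPH_OPEN,np.ones((2,2)))
    c,l,st,_=cv2.connectedComponentsWithStats(k); j=1+np.argmax(st[1:,4]); print(n,'dock',st[j],rect(P[l==j]))
E
```

```text
[0.4468 0.3271 0.1384] [ 0.103 -0.995 -0.001]
top head 770 (array([534.8, 335.1]), 6.3, array([148.9,  33.2])) [0.0941 0.1407 0.147 ]
0.5 [0.1226 0.1408 0.1443]
0.53 [0.1203 0.1408 0.1446]
0.56 [0.1217 0.1412 0.1444]
0.59 [0.1225 0.1417 0.145 ]
scene head 850 (array([534.9, 334.8]), 7.1, array([155. ,  37.5])) [0.0926 0.1294 0.1445]
0.5 [0.1167 0.1361 0.1409]
0.53 [0.1153 0.1355 0.141 ]
0.56 [0.1171 0.1372 0.1414]
0.59 [0.1142 0.1363 0.1413]
top dock [ 185  195   26   58 1096] (array([536.5, 333.3]), 7.1, array([163.6,  59.2]))
scene dock [330 120  51  27 821] (array([555.9, 322.3]), 7.2, array([162.2,  82.7]))
```

View pics/m_scene.png

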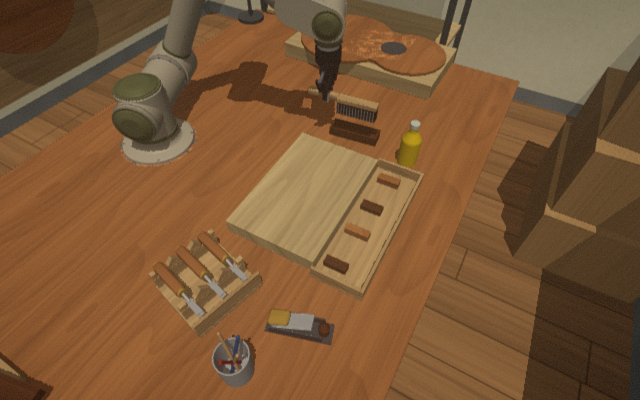

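Scene view: the brush hangs level right over the dock (355,110 above 355,132). I'll shift 4 mm back to the pick-up pose and lower.

Request:
servo_tool(
  steps=[
    {"tx": -0.4, "ty": 0.03, "tz": 0, "yaw": 0, "claw": 1.5},
    {"tx": 0, "ty": 0, "tz": -2, "yaw": 0, "claw": 1.5},
    {"tx": 0, "ty": 0, "tz": -1.5, "yaw": 0, "claw": 1.5},
    {"tx": 0, "ty": 0, "tz": -1, "yaw": 0, "claw": 1.5},
    {"tx": 0, "ty": 0, "tz": -1, "yaw": 0, "claw": 1.5},
    {"tx": 0, "ty": 0, "tz": -0.7, "yaw": 0, "claw": 1.5},
    {"tx": 0, "ty": 0, "tz": -0.5, "yaw": 0, "claw": 1.5},
    {"tx": 0, "ty": 0, "tz": -0.3, "yaw": 0, "claw": 1.5},
    {"tx": 0, "ty": 0, "tz": -0.2, "yaw": 0, "claw": 1.5},
    {"tx": 0, "ty": 0, "tz": 0, "yaw": 0, "claw": 1.5},
    {"tx": 0, "ty": 0, "tz": 0, "yaw": 0, "claw": 1.5},
  ],
)

```text
time_s: 38.95
position: [0.4418, 0.3275, 0.0649]
tool_rot: [[0.995, 0.104, 0.0], [0.104, -0.995, 0.0], [0.0, -0.0, -1.0]]
ft_force: [-0.3, -0.3, -3.1]
grip_width: 0.0224
gripper_force: 79.6
```

Request:
servo_tool(
  steps=[
    {"tx": 0, "ty": 0, "tz": -0.1, "yaw": 0, "claw": 1.5},
    {"tx": 0, "ty": 0, "tz": 0, "yaw": 0, "claw": 1.5},
    {"tx": 0, "ty": 0, "tz": 0, "yaw": 0, "claw": 4},
    {"tx": 0, "ty": 0, "tz": 0, "yaw": 0, "claw": 4.5},
    {"tx": 0, "ty": 0, "tz": 0, "yaw": 0, "claw": 4.5},
    {"tx": 0, "ty": 0, "tz": 0, "yaw": 0, "claw": 4.5},
    {"tx": 0, "ty": 0, "tz": 2, "yaw": 0, "claw": 4.5},
    {"tx": 0, "ty": 0, "tz": 4, "yaw": 0, "claw": 4.5},
    {"tx": 0, "ty": 0, "tz": 4, "yaw": 0, "claw": 4.5},
    {"tx": -2, "ty": 0, "tz": 4, "yaw": 0, "claw": 4.5},
    {"tx": -4, "ty": 0, "tz": 0, "yaw": 0, "claw": 4.5},
    {"tx": -4, "ty": 0, "tz": 0, "yaw": 0, "claw": 4.5},
    {"tx": 0, "ty": 0, "tz": 0, "yaw": 0, "claw": 4.5},
    {"tx": 0, "ty": 0, "tz": 0, "yaw": 0, "claw": 4.5},
  ],
)

```text
time_s: 40.35
position: [0.3414, 0.3276, 0.2041]
tool_rot: [[0.995, 0.104, 0.001], [0.104, -0.995, 0.0], [0.001, -0.0, -1.0]]
ft_force: [0.5, -0.3, -0.0]
grip_width: 0.0448
gripper_force: 0.0
```

```bash
python3 off.py p; python3 - <<'E'
from h import *
for n in('top','scene'):
    im,d=grab(n); W=cloud(n,d); x,y,z=W[...,0],W[...,1],W[...,2]
    k=(x>.34)&(x<.64)&(y>.28)&(y<.39)&(z>.05)&(z<.09); print(n,'brush',k.sum(),rect(W[k]),np.percentile(z[k],[2,50,98]).round(4))
    for a in(.4,.5,.53,.56,.59):
        q=k&(abs(x-a)<.012); print(a,np.percentile(z[q],[10,50,90]).round(4))
E
```

```text
[0.3414 0.3276 0.2041] [ 0.5 -0.3 -0. ]
top 168 (array([728. , -20.7]), 1.9, array([66.6, 21.8])) [0.024 0.032]
top 164 (array([ 726., -134.]), 2.8, array([60.2, 23.6])) [0.023 0.03 ]
top 185 (array([726.3, 189.5]), 3.2, array([64.7, 25. ])) [0.024 0.032]
top 175 (array([725.4,  74.7]), 2.7, array([60.8, 26. ])) [0.021 0.028]
scene 181 (array([729.6, 191. ]), 3.3, array([64.2, 27. ])) [0.021 0.029]
scene 180 (array([728.9,  76.6]), 1.0, array([59.9, 31.5])) [0.021 0.025]
scene 218 (array([731.9, -19.8]), 1.2, array([65.5, 24.4])) [0.023 0.029]
scene 244 (array([ 728.7, -132.9]), 2.5, array([60.6, 25.2])) [0.022 0.027]
top brush 824 (array([488.8, 330.6]), 6.2, array([229.6,  31. ])) [0.0554 0.0676 0.0753]
0.4 [0.0639 0.0704 0.0746]
0.5 [0.0617 0.0667 0.0698]
0.53 [0.0621 0.0657 0.0702]
0.56 [0.0613 0.0667 0.0692]
0.59 [0.0614 0.066  0.0701]
scene brush 589 (array([493.2, 331.9]), 5.8, array([228. ,  33.1])) [0.0511 0.0642 0.0712]
0.4 [0.0554 0.0667 0.0701]
0.5 [0.0562 0.0637 0.0664]
0.53 [0.0542 0.0634 0.0661]
0.56 [0.0531 0.0635 0.0664]
0.59 [0.0546 0.0642 0.0668]
```

View pics/p_scene.png

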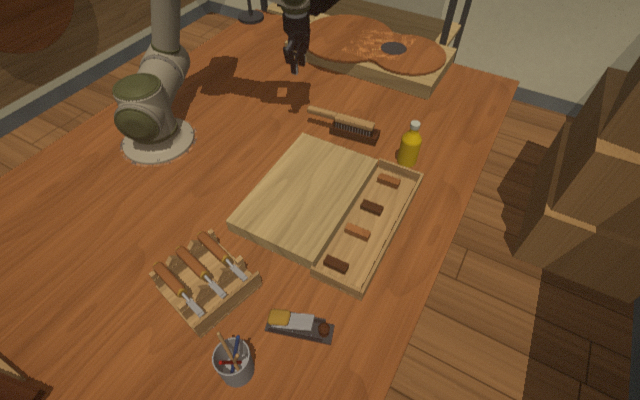

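The brush is back in its dock at its starting heights (~(350,128)), the chisels are in the rack, and the board is clear. One last rack check, then hand in.

```bash
python3 - <<'E'
from h import *
O=np.array([.4923,-.3312]); a=np.radians(-13.7); ex=np.array([np.cos(a),np.sin(a)]); ey=np.array([-ex[1],ex[0]])
im,d=grab('scene'); W=cloud('scene',d); q=W[...,:2]-O; X=q@ex*1000; Y=q@ey*1000; Z=W[...,2]*1000; ok=True
for y0 in(-60,0,60):
  for a,b,h in((-75,-60,72.3),(55,67,52.8)):
    k=(X>a)&(X<b)&(abs(Y-y0)<14)&(Z>46)&(Z<90); m=np.median(Z[k]); print(y0,a,m.round(1)); ok&=abs(m-h)<2
if ok: print(env.close_job())
E
```

```text
-60 -75 72.2
-60 55 52.4
0 -75 72.0
0 55 52.1
60 -75 71.9
60 55 52.6
the job is handed in; nothing more can be done
None
```

I handed in the job at about 40 s of robot time: all three chisels are seated in the rack, the four offcuts are swept into the trough, and the brush is back in its dock.

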